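# Push the stuck glass castings out of their pipe moulds and stand them on the kiln shelf

## Robot

A 6-joint arm with a two-finger parallel gripper is mounted at the origin on the work surface. World frame = base frame: x ahead of the robot, y to its left, z up, the work surface at z = 0. Lengths are in m, angles in rad, forces in N, time in s.
With the tool pointing down it reaches from about 0.225 to 0.875 m from the base axis. Payload 3.4 kg.
Tool frame: the origin (TCP) lies midway between the tips of the shut fingers; the grasp point (between the pads) lies 19 mm behind it (manip.pinch_z is the z of the grasp point in the tool frame, in m); z points along the fingers, x is the direction in which the jaws open and shut, and the axes are right-handed (so a half turn about z gives the same grasp; the last joint's range is limited). The gripper opens to 85 mm and grips with 20 to 120 N. Pads are 22 mm wide; open, the fingers measure 114 mm over their backs; the gripper's body (76 mm by 85 mm) begins 54 mm behind the grasp point. The pads swing forward as they close: fully open they stand 13 mm farther back than shut.
Start: joints at [-0.121, 0.276, 1.505, -0, 1.361, -0.121], TCP at [0.575, -0, 0.231] pointing down, gripper open.
Joint ranges: [-2.89, 2.89], [-0.75, 2.08], [0.22, 2.7], [-1.18, 4.32], [0.11, 2.71], [-2.7, 2.7]. Speed limits (rad/s): [2.57, 2.57, 3.14, 3.14, 3.14, 3.14].

## Interface

Orientations are given as a unit quaternion [w, x, y, z].
In Python, from rig import manip gives the robot as it stands. The module is installed in compiled form; this text tells all that it offers.
- The arm moves only by the tool drive_tool, never from a script. Its argument "steps" is a list of rows, each a list of 5 numbers: the shift along the tool's x, y, z in mm, then the turn about the tool's z in rad, then the gripper command: -1 is shut, 1 is fully open, values between are in proportion. A call has 1 to 5 rows; each row is the pose to reach, as a shift and turn from the pose measured when the call began, along the tool's axes at that moment; what a row does not reach only later rows make up. A row lasts 1/10 s, in which the tool goes at most 50 mm and 8.59 degrees, less where a joint would pass 70% of its speed; a pose out of reach is approached as far as the arm can. A call with a gripper value outside its range is refused whole. The fingers move at their own pace and stop on an object; "squeeze" is the grip in N (left out, the last holds). Time passes only in rows, so rows that repeat a pose let the fingers close. It gives the time, the measured TCP pose, the force and the opening at its end, in the units of the state.
- manip.get_state(): the state, without advancing time (a new reading comes with each control period).
- manip.get_image(name): name is "scene" or "side" or "wrist"; returns the picture (420x560x3 uint8, blue, green, red); there is no depth.
- manip.get_calibration(name): a dict with "camera_matrix" (3x3 intrinsics, pixels), "rvec" (rotation vector, rad) and "tvec" (3), from world to camera coordinates, as OpenCV has them. Camera axes: x right, y down, z forward; pixel columns grow to the right and rows downward; lengths in m; the calibration is good to about 2 mm. A picture is of the moment at which its call begins: read the wrist's pose just before it. get_calibration takes no time and is no camera call; for the wrist camera it gives the pose at the moment of the call.
- manip.sign_off(): hands the job in, once; it reports no verdict.
Trained networks look in the newest picture that a camera, given by its name, has taken for a name from the list of things; names that differ only in an ending like _2 or _b are one class to them, and where a whole thing is asked for, a point or a joint stands for the part that bears it (a point fixed in the world has none). Each returns a list of dicts, best first, with "conf" (0 to 1); they miss things now and then, are a little off and sometimes report something else, mostly with a low value. They report only what shows in the picture. A call takes as long as a camera call. They do not tell look-alikes from the thing itself.
- manip.masks_of(camera, name): "pixels" (420x560 bool, what is visible of it) and "location" ([column, row] in pixels, amid what is visible of it).
The state is a dict: "clock": time; "qpos": joint angles; "qd": joint speeds; "effort": joint torques, N m; "position": TCP position; "ee_rot": TCP orientation; "contact_force": force on the tool from outside, world axes, zero at the start; "moment": the same for the moment, N m; "width": finger opening in m.
Only numpy, scipy, OpenCV 4.12 (cv2) and the standard library are available. Lean on these libraries where they do the work, as an engineer would, in place of code of your own. Each camera call takes 0.05 s, during which the arm holds its last target.

## Task

Glass bars have stuck in the pipe moulds of the casting carrier: take the wooden push rod from its rest and with it push every bar right out of its pipe, onto the run-out rails, without pulling at a stuck bar with the fingers. Stand all the bars upright on the white kiln shelf, lay the push rod back in its rest as it lay before, and leave the vase, the jar and the cake of wax where they are.

Things in the scene. Friction and masses are not known exactly. Their poses are not given: they have to be found in the camera images.
- carrier: Steel casting carrier, fixed: four steel pipe moulds lying side by side, clamped on a base plate 270 x 300 x 10 mm. Origin on the bench, midway between the two middle pipes and half-way along them; x runs level along the pipes from the entry end (x = -55 mm) to the run-out end (x = +55), z up. Clamp straps over the pipes, at x = -44 to -26 and 26 to 44, reach 90 mm up, their bolt heads 95. Only the low cake of wax may lie before the entry end.
- shelf_top (a point): White ceramic kiln shelf, a flat slab 280 (x) x 180 (y) x 15 mm lying fixed on the bench; the point is the centre of its top face, z up.
- rod_grip (a point): Wooden push rod, 220 mm long, 100 g. The point is the centre of its square handle (80 x 30 x 30 mm); x axis along the rod towards the head. From the handle (x = -40 to +40 mm) an 18 mm round shaft runs on to a cork head, 28 mm in diameter and 24 mm long, whose flat end lies at x = +180 mm. At the start it lies on its rest.
- rod_tip (a point): Centre of the flat end of the push rod's cork head, 180 mm from the handle's centre.
- rest: Rest for the push rod, fixed: a wooden foot 10 mm high with two upward-open steel forks. Origin on the bench; x along the lying rod, towards its head. With the rod in it, the handle's centre is right above the origin, 55 mm above the bench. The rear fork (12 mm wide, at x = -28) carries the handle on its 40 mm high bottom; its prongs, 38 mm apart, flare out and reach 60 mm up.
- rest_front (a point): Front fork of the rest, 120 mm along x from the rest's origin; the point is the shaft's axis there, 55 mm above the bench. The fork is 12 mm wide; its 46 mm high bottom carries the rod's shaft between prongs 26 mm apart that flare out and reach 66 mm up.
- vase: Finished amber glass posy vase, 100 mm high, 70 mm wide, standing; origin under its foot. Bystander.
- frit_jar: Jar with a steel lid, 70 mm high, 72 mm in diameter, standing; origin under its foot. Bystander.
- wax: Round cake of yellow wax, 72 mm in diameter, 22 mm high, lying flat; origin under its middle. Bystander.
- pipe1_entry (a point): Centre of the entry mouth of pipe 1 (carrier's y = -108 mm, on the bore axis, 60 mm above the bench); x along the bore towards the run-out end. The pipe is 110 mm long, 50 mm outside diameter, with a 40 mm bore open at both ends; a paper liner in its roof grips the casting.
- rails1 (a point): Run-out rails of pipe 1: two 8 mm bars, 22 mm apart, in line with the pipe beyond its run-out end. The point is where the centre of a bar lies when it has just cleared the pipe by 15 mm (170 mm on from the entry mouth, 58 mm above the bench). The rails end at a cross bar 52 mm high, 69 mm beyond this point, which stops the bar.
- pipe2_entry (a point): Centre of the entry mouth of pipe 2 (carrier's y = -36 mm, on the bore axis, 60 mm above the bench); x along the bore towards the run-out end. The pipe is 110 mm long, 50 mm outside diameter, with a 40 mm bore open at both ends; a paper liner in its roof grips the casting.
- rails2 (a point): Run-out rails of pipe 2: two 8 mm bars, 22 mm apart, in line with the pipe beyond its run-out end. The point is where the centre of a bar lies when it has just cleared the pipe by 15 mm (170 mm on from the entry mouth, 58 mm above the bench). The rails end at a cross bar 52 mm high, 69 mm beyond this point, which stops the bar.
- pipe3_entry (a point): Centre of the entry mouth of pipe 3 (carrier's y = +36 mm, on the bore axis, 60 mm above the bench); x along the bore towards the run-out end. The pipe is 110 mm long, 50 mm outside diameter, with a 40 mm bore open at both ends; a paper liner in its roof grips the casting.
- rails3 (a point): Run-out rails of pipe 3: two 8 mm bars, 22 mm apart, in line with the pipe beyond its run-out end. The point is where the centre of a bar lies when it has just cleared the pipe by 15 mm (170 mm on from the entry mouth, 58 mm above the bench). The rails end at a cross bar 52 mm high, 69 mm beyond this point, which stops the bar.
- pipe4_entry (a point): Centre of the entry mouth of pipe 4 (carrier's y = +108 mm, on the bore axis, 60 mm above the bench); x along the bore towards the run-out end. The pipe is 110 mm long, 50 mm outside diameter, with a 40 mm bore open at both ends; a paper liner in its roof grips the casting.
- rails4 (a point): Run-out rails of pipe 4: two 8 mm bars, 22 mm apart, in line with the pipe beyond its run-out end. The point is where the centre of a bar lies when it has just cleared the pipe by 15 mm (170 mm on from the entry mouth, 58 mm above the bench). The rails end at a cross bar 52 mm high, 69 mm beyond this point, which stops the bar.
- bar1_center (a point): Solid cast-glass bar, a plain cylinder 38 mm in diameter, 90 mm long, 0.26 kg, its ends flat and alike; the point is its centre, x its long axis. If present it starts stuck in pipe 1, its leading end showing 8 to 22 mm beyond the run-out end. Pushing it takes some 7 to 15 N until its whole length has left the pipe. One of the four bars may be absent.
- bar2_center (a point): Solid cast-glass bar, a plain cylinder 38 mm in diameter, 90 mm long, 0.26 kg, its ends flat and alike; the point is its centre, x its long axis. If present it starts stuck in pipe 2, its leading end showing 8 to 22 mm beyond the run-out end. Pushing it takes some 7 to 15 N until its whole length has left the pipe. One of the four bars may be absent.
- bar3_center (a point): Solid cast-glass bar, a plain cylinder 38 mm in diameter, 90 mm long, 0.26 kg, its ends flat and alike; the point is its centre, x its long axis. If present it starts stuck in pipe 3, its leading end showing 8 to 22 mm beyond the run-out end. Pushing it takes some 7 to 15 N until its whole length has left the pipe. One of the four bars may be absent.
- bar4_center (a point): Solid cast-glass bar, a plain cylinder 38 mm in diameter, 90 mm long, 0.26 kg, its ends flat and alike; the point is its centre, x its long axis. If present it starts stuck in pipe 4, its leading end showing 8 to 22 mm beyond the run-out end. Pushing it takes some 7 to 15 N until its whole length has left the pipe. One of the four bars may be absent.
Mind the look-alikes: they are no part of the job. Of the things that look like the part that bears rod_grip, the largest one is meant. What is shaped like the part that bears bar1_center but blue is not meant.

How it is judged:
On the way, in this order (a step that is already met when the one before it is completed fails the run):
1. the push rod's head is inside a pipe and presses on the bar in it ((contact force between rod and bar1 above 1 N or contact force between rod and bar2 above 1 N or contact force between rod and bar3 above 1 N or contact force between rod and bar4 above 1 N) and x of rod_tip in the frame of carrier between -0.06 and 0.08 m and z of rod_tip in the frame of carrier between 0.03 and 0.09 m), for 0.05 s.
2. every bar has been pushed right out of its pipe (x of each of bar1_center, bar2_center, bar3_center, bar4_center in the frame of carrier above 0.098 m), for 0.2 s.
At the end, for the whole second after the job is handed in: Every bar that is present stands upright (within 0.1 rad) and at rest on the kiln shelf, its centre at least 10 mm inside the shelf's edges, and the push rod lies at rest in the forks of its rest (within 30 mm along it, 15 mm across, 10 mm in height, 0.15 rad in direction) (x of bar1_center in the frame of shelf_top between -0.13 and 0.13 m and y of bar1_center in the frame of shelf_top between -0.08 and 0.08 m and z of bar1_center in the frame of shelf_top between 0.038 and 0.052 m and (angle between bar1_center's own x axis and vertical below 0.1 rad or angle between bar1_center's own x axis and vertical above 3.0416 rad) and linear speed of each of bar1, bar2, bar3, bar4, rod below 0.02 m/s and x of bar2_center in the frame of shelf_top between -0.13 and 0.13 m and y of bar2_center in the frame of shelf_top between -0.08 and 0.08 m and z of bar2_center in the frame of shelf_top between 0.038 and 0.052 m and (angle between bar2_center's own x axis and vertical below 0.1 rad or angle between bar2_center's own x axis and vertical above 3.0416 rad) and x of bar3_center in the frame of shelf_top between -0.13 and 0.13 m and y of bar3_center in the frame of shelf_top between -0.08 and 0.08 m and z of bar3_center in the frame of shelf_top between 0.038 and 0.052 m and (angle between bar3_center's own x axis and vertical below 0.1 rad or angle between bar3_center's own x axis and vertical above 3.0416 rad) and x of bar4_center in the frame of shelf_top between -0.13 and 0.13 m and y of bar4_center in the frame of shelf_top between -0.08 and 0.08 m and z of bar4_center in the frame of shelf_top between 0.038 and 0.052 m and (angle between bar4_center's own x axis and vertical below 0.1 rad or angle between bar4_center's own x axis and vertical above 3.0416 rad) and x of rod_grip in the frame of rest between -0.03 and 0.03 m and y of rod_grip in the frame of rest between -0.015 and 0.015 m and z of rod_grip in the frame of rest between 0.045 and 0.065 m and angle between the x axis of rod_grip and the x axis of rest, either way round below 0.15 rad); the robot touches nothing.
It fails at once if the gripper's fingers take hold of or push a bar that is still more than half inside its pipe ((contact force between the fingers and bar1 above 1 N and x of bar1_center in the frame of carrier between -0.1 and 0.055 m and y of bar1_center in the frame of carrier between -0.126 and -0.09 m and z of bar1_center in the frame of carrier below 0.08 m) or (contact force between the fingers and bar2 above 1 N and x of bar2_center in the frame of carrier between -0.1 and 0.055 m and y of bar2_center in the frame of carrier between -0.054 and -0.018 m and z of bar2_center in the frame of carrier below 0.08 m) or (contact force between the fingers and bar3 above 1 N and x of bar3_center in the frame of carrier between -0.1 and 0.055 m and y of bar3_center in the frame of carrier between 0.018 and 0.054 m and z of bar3_center in the frame of carrier below 0.08 m) or (contact force between the fingers and bar4 above 1 N and x of bar4_center in the frame of carrier between -0.1 and 0.055 m and y of bar4_center in the frame of carrier between 0.09 and 0.126 m and z of bar4_center in the frame of carrier below 0.08 m)).
It fails at once if the glass vase is moved more than 30 mm (distance of vase from where it was at the start of the episode above 0.03 m).
It fails at once if the jar is moved more than 30 mm (distance of frit_jar from where it was at the start of the episode above 0.03 m).
It fails at once if the cake of wax is moved more than 30 mm (distance of wax from where it was at the start of the episode above 0.03 m).
Of bar1, bar2, bar3, bar4 only 3 to 4 are there at a start; the rules pass over those that are not, and their reading is None.
At some moment in a run one of rod may be knocked a few centimetres aside while the robot is not near it.
Once in a run the grip may slacken for a moment while it holds something.
It also fails if it takes over 210 s, if anything falls off the work surface, if the arm or the gripper's body presses on something with over 40 N, if the wrist force passes 120 N, or if a joint passes its speed limit or range.

## Working session

There is one attempt and no reset: what is moved stays moved. The work goes in short steps, Python scripts to look and compute and a tool call to move; the robot and the scene stay as the last step left them, time stands still between calls to the robot, and variables do not carry over. Pictures are saved under pics/ and viewed, and the job is handed in when it is done.

Besides the shell and the picture viewer there is one more tool, called after "Call:" by a JSON object that holds its "fn" and its "kwargs". drive_tool: Moves the arm, as the interface text tells. Its arguments: {"type":"object","properties":{"steps":{"type":"array","items":{"type":"array","items":{"type":"number"}}},"squeeze":{"type":"number"}},"required":["steps"]}

```bash
mkdir -p pics && ls && python3 - <<'E'
from rig import manip
import cv2, numpy as np
print(manip.get_state())
print(manip.pinch_z)
for n in ["scene","side","wrist"]:
    im=manip.get_image(n); cv2.imwrite(f"pics/{n}0.png",im)
    c=manip.get_calibration(n); R=cv2.Rodrigues(np.array(c["rvec"]))[0]
    print(n,c["camera_matrix"],(-R.T@np.array(c["tvec"]).ravel()).round(3),R.round(3))
E
```

```text
pics
{'clock': 0.0, 'qpos': array([-1.20967340e-01,  2.76601360e-01,  1.50615227e+00,  5.33575275e-06,
        1.36073447e+00, -1.21000691e-01]), 'qd': array([-4.82698587e-04, -1.21172541e-03, -4.44227827e-04,  7.60937469e-04,
       -8.99980576e-05, -1.52172428e-03]), 'effort': array([ 6.20495921e-04, -4.16768074e+01, -2.45808578e+01, -1.52056768e-04,
        1.11346930e-02,  1.69860516e-05]), 'position': array([5.74449906e-01, 8.21764773e-05, 2.30428487e-01]), 'ee_rot': array([-1.16969004e-04,  9.99999551e-01,  1.61169222e-05, -9.40476899e-04]), 'contact_force': array([ 0.18262219, -0.38994198, -0.16682351]), 'moment': array([ 0.04720041, -0.04184084,  0.00200021]), 'width': 0.08530401065689179}
-0.0187
scene [[478.59501372   0.         279.57738192]
 [  0.         478.59501372 211.96052949]
 [  0.           0.           1.        ]] [ 1.645 -0.42   0.791] [[ 0.288  0.958 -0.013]
 [ 0.499 -0.162 -0.852]
 [-0.818  0.239 -0.524]]
side [[427.54253985   0.         282.53071775]
 [  0.         427.54253985 207.14540437]
 [  0.           0.           1.        ]] [0.49  0.617 0.852] [[-0.996 -0.087  0.01 ]
 [-0.071  0.73  -0.68 ]
 [ 0.052 -0.678 -0.733]]
wrist [[337.54427356   0.         286.64111269]
 [  0.         337.54427356 204.2716976 ]
 [  0.           0.           1.        ]] [0.573 0.066 0.373] [[ 1.    -0.    -0.001]
 [ 0.    -0.964  0.266]
 [-0.001 -0.266 -0.964]]
```

View pics/scene0.png

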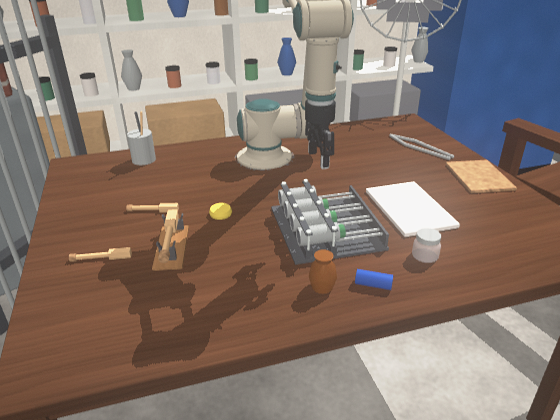

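View pics/side0.png

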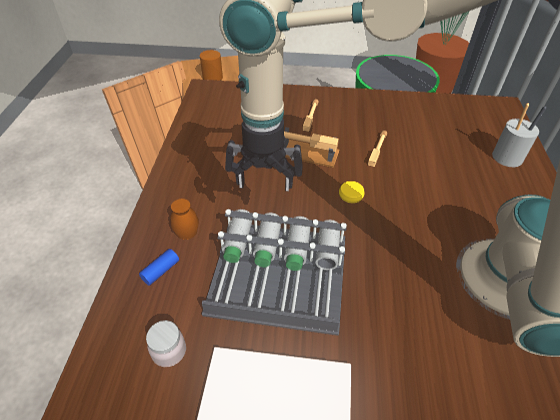

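View pics/wrist0.png

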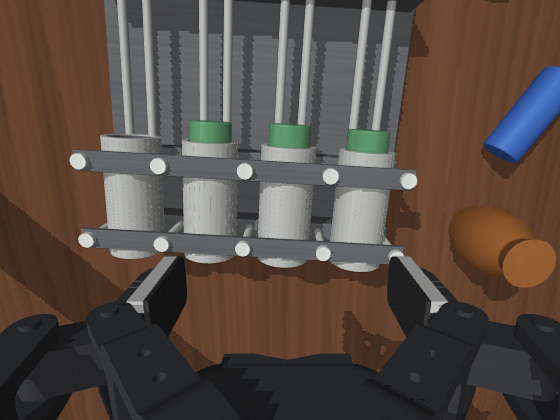

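```bash
cat > h.py <<'E'
import cv2, numpy as np
from rig import manip
def cal(n):
    c=manip.get_calibration(n); return np.array(c["camera_matrix"]),cv2.Rodrigues(np.array(c["rvec"]))[0],np.array(c["tvec"]).ravel()
def unp(n,uv,z,C=None):
    K,R,t=C or cal(n); uv=np.atleast_2d(np.array(uv,float)); uv1=np.c_[uv,np.ones(len(uv))]
    d=(R.T@np.linalg.inv(K)@uv1.T).T; o=-R.T@t
    s=(z-o[2])/d[:,2]; return o+d*s[:,None]
def prj(n,P,C=None):
    K,R,t=C or cal(n); P=np.atleast_2d(P); q=(R@P.T).T+t; q=(K@q.T).T; return q[:,:2]/q[:,2:]
def st():
    s=manip.get_state(); p=s["position"]; q=s["ee_rot"]
    from scipy.spatial.transform import Rotation as Ro
    M=Ro.from_quat([q[1],q[2],q[3],q[0]]).as_matrix()
    yaw=np.arctan2(M[1,0],M[0,0])
    print("t %.2f pos"%s["clock"],p.round(4),"yaw(toolx) %.4f"%yaw,"zaxis",M[:,2].round(3),"w %.4f"%s["width"],"F",s["contact_force"].round(1)); return s,M
def snap(n,f,crop=None,scale=1):
    im=manip.get_image(n)
    if crop: x0,y0,x1,y1=crop; im2=im[y0:y1,x0:x1]
    else: im2=im
    if scale!=1: im2=cv2.resize(im2,None,fx=scale,fy=scale,interpolation=cv2.INTER_CUBIC)
    cv2.imwrite("pics/"+f,im2); return im
E
python3 - <<'E'
from h import *
a=[(78,161),(158,166),(245,171),(331,176),(409,181)];b=[(86,240),(161,244),(243,248),(323,253),(396,255)]
print(unp("wrist",a,.093).round(4)); print(unp("wrist",b,.093).round(4))
names=["rod_grip","rod_tip","rest","wax","vase","frit_jar","shelf_top","bar1_center","carrier"]
zs={"rod_grip":.055,"rod_tip":.055,"rest":.02,"wax":.011,"vase":.05,"frit_jar":.035,"shelf_top":.015,"bar1_center":.06,"carrier":.04}
for cam in ["scene","side","wrist"]:
    manip.get_image(cam)
    for n in names:
        for d in manip.masks_of(cam,n):
            m=d["pixels"]; print(cam,n,round(d["conf"],2),np.round(d["location"]),m.sum(),unp(cam,[d["location"]],zs[n])[0].round(3))
E
```

```text
[[0.3994 0.0262 0.093 ]
 [0.4655 0.0221 0.093 ]
 [0.538  0.0179 0.093 ]
 [0.6101 0.0136 0.093 ]
 [0.6761 0.0093 0.093 ]]
[[ 0.395  -0.0439  0.093 ]
 [ 0.4611 -0.0477  0.093 ]
 [ 0.5339 -0.0515  0.093 ]
 [ 0.6054 -0.0563  0.093 ]
 [ 0.6709 -0.0582  0.093 ]]
scene rod_grip 0.96 [168. 232.] 501 [ 0.502 -0.41   0.055]
scene rod_grip 0.66 [155. 205.] 328 [ 0.341 -0.432  0.055]
scene rod_grip 0.62 [112. 255.] 418 [ 0.567 -0.557  0.055]
scene rod_tip 0.75 [158. 205.] 314 [ 0.344 -0.424  0.055]
scene rod_tip 0.74 [111. 256.] 423 [ 0.57  -0.56   0.055]
scene rod_tip 0.55 [166. 233.] 610 [ 0.503 -0.414  0.055]
scene rest 0.91 [174. 246.] 1031 [ 0.524 -0.399  0.02 ]
scene wax 0.67 [222. 209.] 343 [ 0.356 -0.233  0.011]
scene vase 0.86 [322. 274.] 982 [ 0.795 -0.066  0.05 ]
scene frit_jar 0.81 [428. 244.] 886 [0.747 0.258 0.035]
scene shelf_top 0.59 [326. 223.] 6211 [0.537 0.047 0.015]
scene shelf_top 0.58 [409. 208.] 2811 [0.536 0.324 0.015]
scene bar1_center 0.93 [373. 282.] 552 [0.871 0.032 0.06 ]
scene bar1_center 0.58 [342. 231.] 68 [0.653 0.046 0.06 ]
scene carrier 0.96 [323. 222.] 6175 [0
[... 961 characters left out ...]
2 0.09  0.06 ]
side carrier 0.55 [279. 277.] 13270 [0.538 0.08  0.04 ]
wrist rod_tip 0.43 [291. 136.] 963 [0.577 0.044 0.055]
wrist rest 0.69 [500. 243.] 5826 [ 0.814 -0.077  0.02 ]
wrist wax 0.43 [254. 130.] 75222 [0.539 0.048 0.011]
wrist vase 0.68 [498. 243.] 5933 [ 0.791 -0.064  0.05 ]
wrist frit_jar 0.54 [249. 127.] 75355 [0.536 0.051 0.035]
wrist frit_jar 0.48 [365. 143.] 961 [0.651 0.036 0.035]
wrist shelf_top 0.25 [251. 130.] 75919 [0.536 0.047 0.015]
wrist bar1_center 0.88 [530. 118.] 3823 [0.792 0.06  0.06 ]
wrist bar1_center 0.78 [365. 141.] 914 [0.645 0.04  0.06 ]
wrist bar1_center 0.74 [254. 129.] 75163 [0.543 0.051 0.06 ]
wrist carrier 0.73 [249. 129.] 75285 [0.537 0.05  0.04 ]
```

Call:
{"fn": "drive_tool", "kwargs": {"steps": [[-20,50,-20,0,1],[-40,100,-40,0,1],[-60,150,-60,0,1],[-80,200,-80,0,1],[-100,250,-100,0,1]]}}

```text
clock: 2.15
position: [0.4871, -0.2191, 0.3193]
ee_rot: [0.0, 1.0, 0.0, 0.0]
contact_force: [0.1, -0.6, 0.1]
width: 0.0852
```

Call:
{"fn": "drive_tool", "kwargs": {"steps": [[0,50,0,0,1],[0,100,0,0,1],[0,140,0,0,1],[0,140,0,0,1]]}}

```text
clock: 2.55
position: [0.4865, -0.3647, 0.318]
ee_rot: [0.001, 1.0, -0.003, -0.0]
contact_force: [0.4, 0.7, -0.3]
width: 0.0855
```

```bash
python3 - <<'E'
from h import *
st(); snap("wrist","w1.png"); st()
E
```

```text
t 2.55 pos [ 0.4865 -0.3647  0.318 ] yaw(toolx) -0.0052 zaxis [-0.    -0.003 -1.   ] w 0.0855 F [ 0.4  0.7 -0.3]
t 2.60 pos [ 0.4866 -0.3616  0.3182] yaw(toolx) -0.0033 zaxis [-0.  0. -1.] w 0.0854 F [ 0.3  0.7 -0.6]
```

View pics/w1.png

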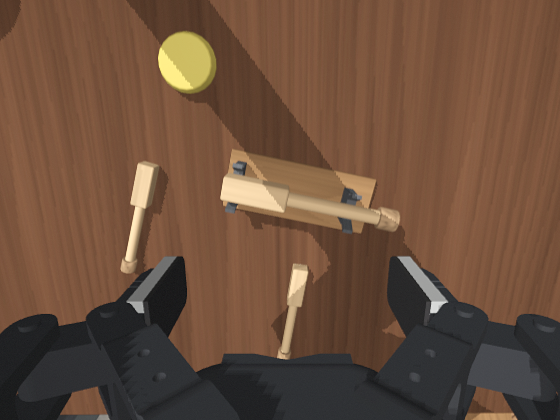

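```bash
python3 - <<'E'
from h import *
st(); C=cal("wrist"); im=snap("wrist","w2.png",(200,130,420,260),3.6)
for d in manip.masks_of("wrist","rod_grip")[:2]:
    m=d["pixels"].astype(np.uint8); print(d["conf"],d["location"],m.sum(),cv2.minAreaRect(cv2.findNonZero(m)))
import pickle; pickle.dump(C,open("C2.pkl","wb"))
E
```

```text
t 2.60 pos [ 0.4866 -0.3616  0.3182] yaw(toolx) -0.0033 zaxis [-0.  0. -1.] w 0.0854 F [ 0.3  0.7 -0.6]
0.73 [139.7, 209.8] 1727 ((137.2705841064453, 220.28236389160156), (22.126909255981445, 112.5869140625), 12.528807640075684)
0.59 [287.5, 302.7] 1206 ((291.80767822265625, 312.9615478515625), (17.258220672607422, 92.95904541015625), 11.309932708740234)
```

View pics/w2.png

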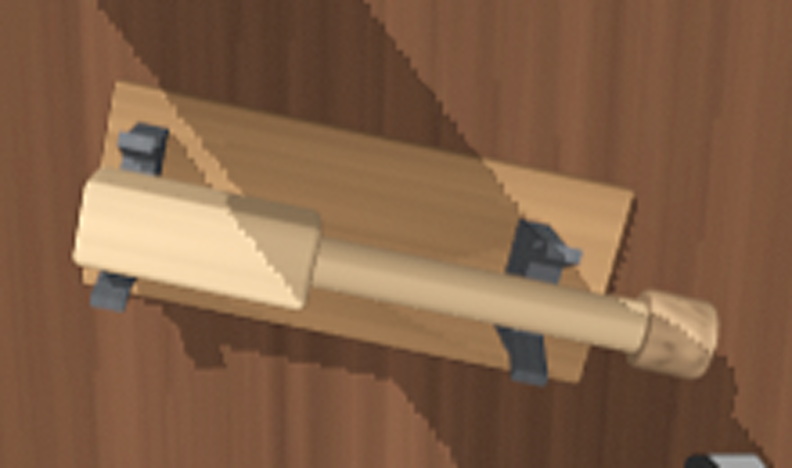

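```bash
python3 - <<'E'
from h import *
import pickle; C=pickle.load(open("C2.pkl","rb"))
f=lambda p:np.array(p)/3.6+np.array([200,130])
c=[(95,178),(76,262),(300,307),(318,218)]
P=unp("wrist",f(c),.070,C); print(P.round(4),P.mean(0)); print([np.linalg.norm(P[i]-P[i-1]).round(4) for i in range(4)])
h=unp("wrist",f([(714,336),(640,320),(345,260)]),[.055,.055,.055][0],C); print(h.round(4))
s=unp("wrist",f([(335,262),(640,322)]),.064,C); print("shaft top",s.round(4))
# foot corners z=.01
ft=unp("wrist",f([(117,82),(634,190),(578,382),(84,283)]),.01,C); print(ft.round(4)); print(np.linalg.norm(ft[1]-ft[0]),np.linalg.norm(ft[1]-ft[2]))
d=ft[1]-ft[0]; print("foot ang",np.arctan2(d[1],d[0])); d=ft[2]-ft[3]; print("foot ang",np.arctan2(d[1],d[0]))
a=P.mean(0); d=h[0]-a; print("rod ang",np.arctan2(d[1],d[0]),np.hypot(d[0],d[1]))
d=P[2]+P[3]-P[0]-P[1]; print("handle ang",np.arctan2(d[1],d[0]))
E
```

```text
[[ 0.4141 -0.3725  0.07  ]
 [ 0.4064 -0.401   0.07  ]
 [ 0.4808 -0.4169  0.07  ]
 [ 0.487  -0.3862  0.07  ]] [ 0.44706916 -0.39414688  0.07      ]
[np.float64(0.0741), np.float64(0.0294), np.float64(0.0762), np.float64(0.0313)]
[[ 0.6262 -0.4327  0.055 ]
 [ 0.5998 -0.4267  0.055 ]
 [ 0.4963 -0.4046  0.055 ]]
shaft top [[ 0.4927 -0.4029  0.064 ]
 [ 0.5973 -0.4245  0.064 ]]
[[ 0.4132 -0.3484  0.01  ]
 [ 0.6067 -0.3897  0.01  ]
 [ 0.5898 -0.4669  0.01  ]
 [ 0.3969 -0.4256  0.01  ]]
0.19787781803057294 0.079053523462261
foot ang -0.2101730010598252
foot ang -0.21117013142515978
rod ang -0.21210867484100365 0.18322267486955615
handle ang -0.19821120037065884
```

Call:
{"fn": "drive_tool", "kwargs": {"steps": [[-36,33,50,0.15,1],[-36,33,100,0.3,1],[-36,33,100,0.45,1],[-36,33,100,0.6,1],[-36,33,100,0.74,1]]}}

```text
clock: 3.2
position: [0.4509, -0.3892, 0.2184]
ee_rot: [-0.001, 0.932, -0.364, -0.001]
contact_force: [-0.5, 0.5, -0.3]
width: 0.0853
```

Call:
{"fn": "drive_tool", "kwargs": {"steps": [[0,0,0,0.15,1],[0,0,0,0.3,1],[0,0,0,0.45,1],[0,0,0,0.6,1],[0,0,0,0.74,1]]}}

```text
clock: 3.7
position: [0.4515, -0.3871, 0.219]
ee_rot: [-0.001, 0.736, -0.677, -0.001]
contact_force: [0.2, -0.3, -0.3]
width: 0.0854
```

Call:
{"fn": "drive_tool", "kwargs": {"steps": [[0,0,0,0.15,1],[0,0,0,0.29,1],[0,0,0,0.29,1],[0,0,0,0.29,1]]}}

```text
clock: 4.1
position: [0.4518, -0.3859, 0.2195]
ee_rot: [0.001, -0.632, 0.775, 0.001]
contact_force: [0.2, -0.3, 1.4]
width: 0.0852
```

```bash
python3 - <<'E'
from h import *
s,M=st(); C=cal("wrist");snap("wrist","w3.png"); 
print(s["qpos"].round(3))
import pickle; pickle.dump(C,open("C3.pkl","wb"))
E
```

```text
t 4.10 pos [ 0.4518 -0.3859  0.2195] yaw(toolx) -1.7733 zaxis [ 0.     0.003 -1.   ] w 0.0852 F [ 0.2 -0.3  1.4]
[-0.825  0.312  1.482  0.002  1.35   0.948]
```

View pics/w3.png

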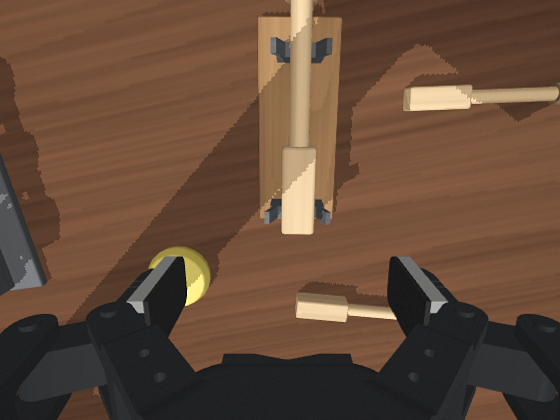

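```bash
python3 - <<'E'
from h import *
import pickle; C=pickle.load(open("C3.pkl","rb"))
s=manip.get_state(); print(manip.get_state()["position"])
P=unp("wrist",[(284,148),(315,148),(314,234),(282,234)],.07,C); print(P.round(4),P.mean(0),[np.linalg.norm(P[i]-P[i-1]).round(4) for i in range(4)])
f=unp("wrist",[(275,46),(329,46)],.066,C); r=unp("wrist",[(268,212),(327,212)],.060,C); print(f,f.mean(0),r,r.mean(0))
u=f.mean(0)-r.mean(0); print(np.linalg.norm(u[:2]),np.arctan2(u[1],u[0]))
sh=unp("wrist",[(300,147),(302,20)],.064,C); print(sh); d=sh[1]-sh[0]; print(np.arctan2(d[1],d[0]))
un=u/np.linalg.norm(u); print("rest origin est", r.mean(0)+.028*un, f.mean(0)-.12*un)
E
```

```text
[ 0.45175948 -0.38614814  0.21939901]
[[ 0.4869 -0.3918  0.07  ]
 [ 0.4815 -0.4179  0.07  ]
 [ 0.4046 -0.4029  0.07  ]
 [ 0.4105 -0.3741  0.07  ]] [ 0.44588979 -0.39667737  0.07      ] [np.float64(0.0783), np.float64(0.0266), np.float64(0.0783), np.float64(0.0294)]
[[ 0.56763977 -0.4011554   0.066     ]
 [ 0.55888325 -0.44372591  0.066     ]] [ 0.56326151 -0.42244066  0.066     ] [[ 0.43089898 -0.3648786   0.06      ]
 [ 0.41986184 -0.41878716  0.06      ]] [ 0.42538041 -0.39183288  0.06      ]
0.141237513853887 -0.21844455028039403
[[ 0.48430091 -0.40552314  0.064     ]
 [ 0.58224267 -0.42618945  0.064     ]]
-0.20795565324791354
rest origin est [ 0.45269038 -0.39789533  0.06118841] [ 0.44621879 -0.39645872  0.0609068 ]
```

Call:
{"fn": "drive_tool", "kwargs": {"steps": [[11,-2,45,0.007,1],[11,-2,90,0.007,1],[11,-2,135,0.007,1],[11,-2,165,0.007,1],[11,-2,182,0.007,1]]}}

```text
clock: 4.65
position: [0.4502, -0.3949, 0.0343]
ee_rot: [0.001, -0.63, 0.777, 0.004]
contact_force: [-0.9, 0.0, 0.1]
width: 0.0854
```

```bash
python3 - <<'E'
from h import *
s,M=st(); C=cal("wrist");snap("wrist","w4.png"); 
E
```

```text
t 4.65 pos [ 0.4502 -0.3949  0.0343] yaw(toolx) -1.7789 zaxis [-0.003  0.007 -1.   ] w 0.0854 F [-0.9  0.   0.1]
```

View pics/w4.png

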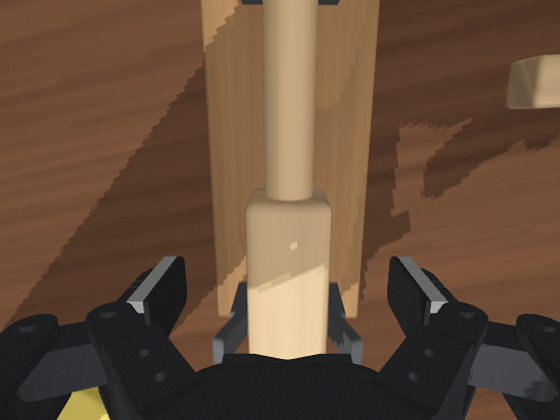

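Call:
{"fn": "drive_tool", "kwargs": {"steps": [[0,0,-1,0,-1],[0,0,-1,0,-1],[0,0,-1,0,-1],[0,0,-1,0,-1],[0,0,-1,0,-1]], "squeeze": 90}}

```text
clock: 5.2
position: [0.4503, -0.3951, 0.0352]
ee_rot: [0.001, -0.63, 0.777, 0.004]
contact_force: [0.7, 0.6, 5.2]
width: 0.0286
```

Call:
{"fn": "drive_tool", "kwargs": {"steps": [[0,0,0,0,-1],[0,0,-10,0,-1],[0,0,-20,0,-1],[0,0,-30,0,-1],[0,0,-30,0,-1]]}}

```text
clock: 5.7
position: [0.4514, -0.3964, 0.0673]
ee_rot: [0.001, -0.63, 0.777, 0.002]
contact_force: [0.3, 0.0, -2.1]
width: 0.0292
```

```bash
python3 - <<'E'
from h import *
s,M=st(); C=cal("wrist");snap("wrist","w5.png"); snap("scene","s5.png",(60,160,300,320),3.3)
E
```

```text
t 5.70 pos [ 0.4514 -0.3964  0.0673] yaw(toolx) -1.7788 zaxis [-0.     0.004 -1.   ] w 0.0292 F [ 0.3  0.  -2.1]
```

View pics/w5.png

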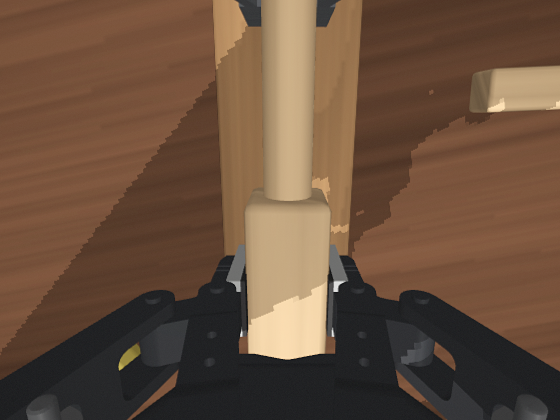

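View pics/s5.png

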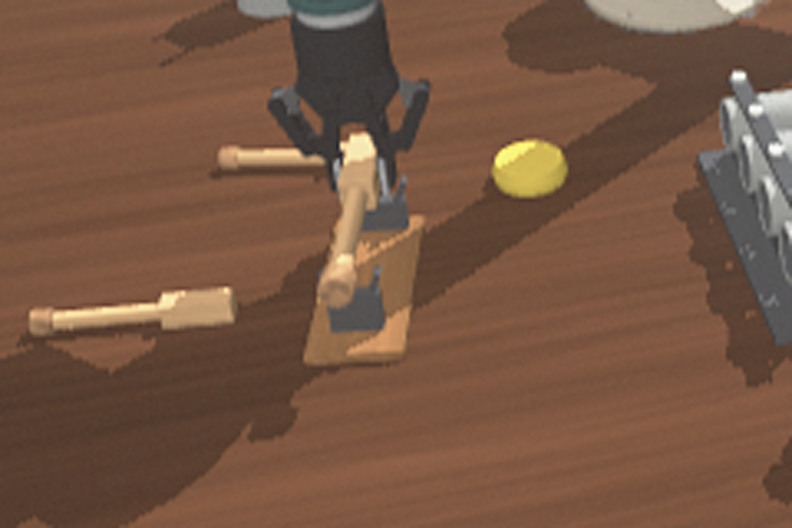

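Call:
{"fn": "drive_tool", "kwargs": {"steps": [[-10,-10,-40,-0.1,-1],[-40,-40,-75,-0.25,-1],[-75,-80,-85,-0.4,-1],[-110,-120,-85,-0.55,-1],[-140,-151,-85,-0.7,-1]]}}

```text
clock: 6.3
position: [0.625, -0.2919, 0.1515]
ee_rot: [-0.002, 0.859, -0.511, -0.002]
contact_force: [-0.1, -1.2, -1.5]
width: 0.0291
```

Call:
{"fn": "drive_tool", "kwargs": {"steps": [[0,0,0,-0.15,-1],[0,0,0,-0.3,-1],[0,0,0,-0.45,-1],[0,0,0,-0.6,-1],[0,0,0,-0.74,-1]]}}

```text
clock: 6.8
position: [0.6247, -0.2916, 0.1505]
ee_rot: [-0.003, 0.987, -0.163, -0.002]
contact_force: [-0.8, -0.5, -0.8]
width: 0.029
```

Call:
{"fn": "drive_tool", "kwargs": {"steps": [[0,0,0,-0.15,-1],[0,0,0,-0.28,-1],[0,0,0,-0.28,-1],[0,0,0,-0.28,-1]]}}

```text
clock: 7.2
position: [0.6245, -0.2915, 0.15]
ee_rot: [-0.003, 1.0, -0.025, -0.002]
contact_force: [-0.1, 0.2, -1.1]
width: 0.0287
```

```bash
python3 - <<'E'
from h import *
s,M=st(); C=cal("wrist");snap("wrist","w6.png"); snap("side","d6.png"); print(s["qpos"].round(3)); st()
import pickle; pickle.dump(C,open("C6.pkl","wb"))
E
```

```text
t 7.20 pos [ 0.6245 -0.2915  0.15  ] yaw(toolx) -0.0498 zaxis [-0.004  0.006 -1.   ] w 0.0287 F [-0.1  0.2 -1.1]
[-0.539  0.497  1.357  0.004  1.294 -0.491]
t 7.30 pos [ 0.6246 -0.2915  0.1502] yaw(toolx) -0.0489 zaxis [-0.003  0.006 -1.   ] w 0.0289 F [-0.3  0.  -1.7]
```

View pics/w6.png

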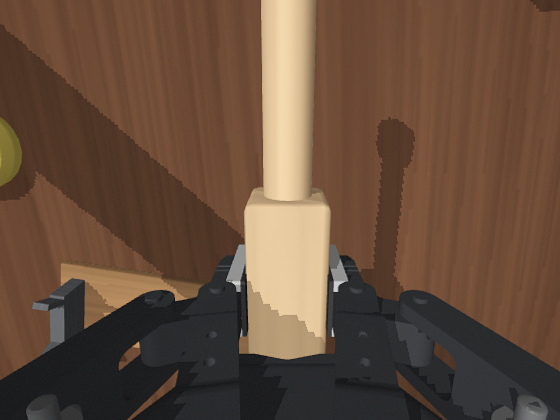

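View pics/d6.png

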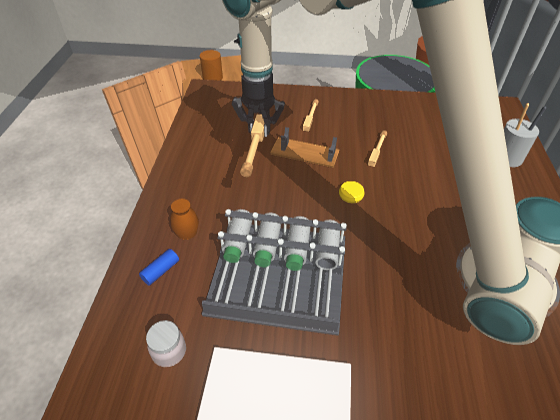

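```bash
python3 - <<'E'
from h import *
im=cv2.imread("pics/d6.png")
cr=cv2.resize(im[195:335,190:360],None,fx=4.5,fy=4.2,interpolation=cv2.INTER_CUBIC)
al=-0.059;cx=np.array([-np.sin(al),np.cos(al),0]);cy=np.array([-np.cos(al),-np.sin(al),0]);o=np.array([.5354,-.0168,0])
W=lambda x,y,z:o+cx*x+cy*y+np.array([0,0,z])
pts=[W(x,y,.095) for x in(-.035,.035) for y in (-.137,-.072,0,.072,.137)]+[W(.055,y,.060) for y in(-.108,-.036,.036,.108)]
for p in prj("side",pts):
    q=((p-[190,195])*[4.5,4.2]).astype(int); cv2.drawMarker(cr,tuple(map(int,q)),(0,0,255),cv2.MARKER_CROSS,14,1)
cv2.imwrite("pics/d6c.png",cr)
E
```

```text
(no output)
```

View pics/d6c.png

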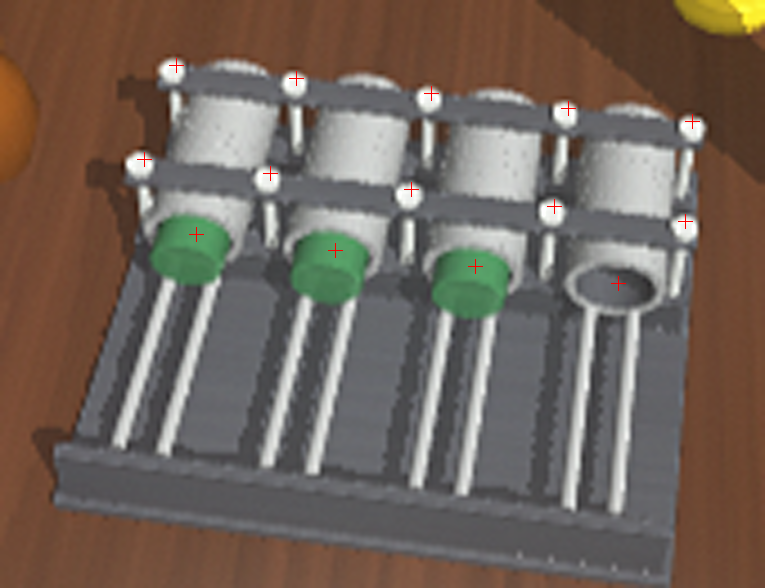

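Call:
{"fn": "drive_tool", "kwargs": {"steps": [[4,-10,40,0.01,-1],[4,-12,80,0.01,-1],[4,-12,110,0.01,-1],[4,-12,110,0.01,-1]]}}

```text
clock: 7.7
position: [0.6253, -0.277, 0.0353]
ee_rot: [-0.005, 1.0, -0.03, -0.006]
contact_force: [-1.0, 0.1, -1.3]
width: 0.0291
```

```bash
python3 - <<'E'
from h import *
s,M=st()
im=snap("side","d7.png",(170,110,370,260),4); im=snap("scene","s7.png",(200,170,400,290),4); st()
E
```

```text
t 7.70 pos [ 0.6253 -0.277   0.0353] yaw(toolx) -0.0598 zaxis [-0.013  0.011 -1.   ] w 0.0291 F [-1.   0.1 -1.3]
t 7.80 pos [ 0.629  -0.2792  0.0404] yaw(toolx) -0.0596 zaxis [-0.004  0.006 -1.   ] w 0.0289 F [ 0.6 -0.1 -0.7]
```

View pics/d7.png

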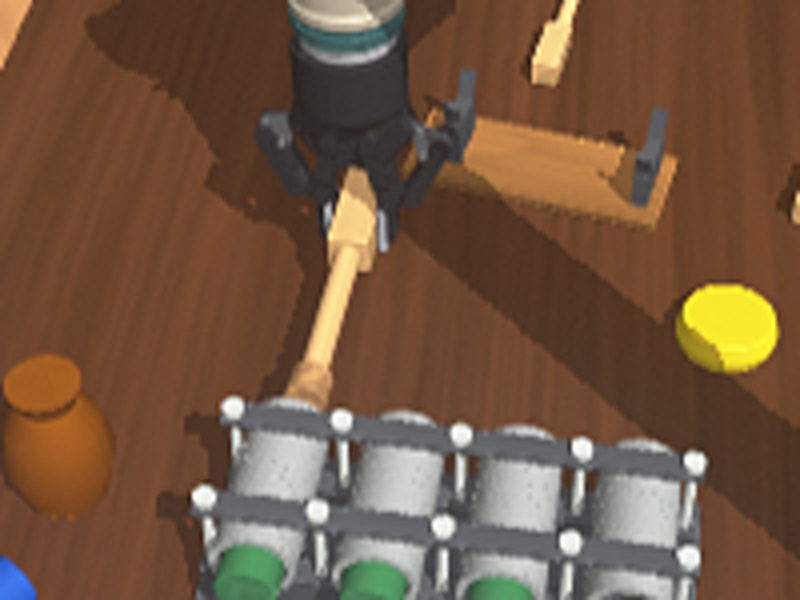

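View pics/s7.png

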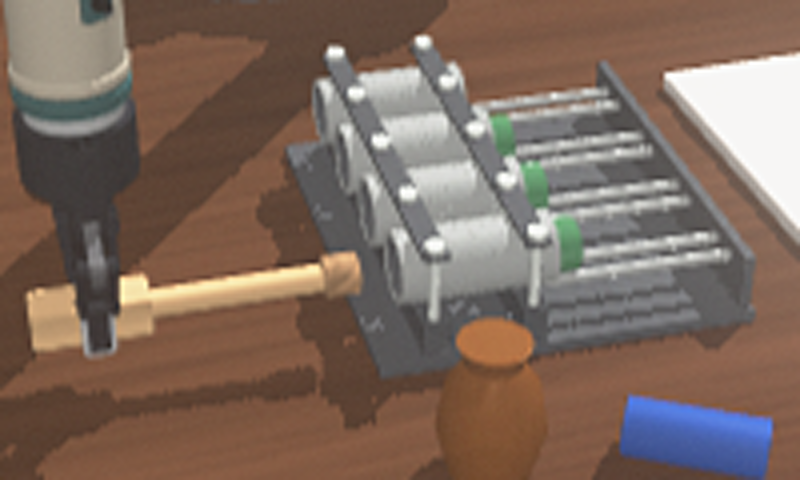

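Call:
{"fn": "drive_tool", "kwargs": {"steps": [[0,-10,0,0,-1],[0,-20,0,0,-1],[0,-30,0,0,-1],[0,-38,0,0,-1],[0,-42,0,0,-1]]}}

```text
clock: 8.3
position: [0.6317, -0.2359, 0.0413]
ee_rot: [-0.003, 1.0, -0.029, -0.002]
contact_force: [0.2, 0.3, -1.1]
width: 0.029
```

```bash
python3 - <<'E'
from h import *
s,M=st()
im=snap("scene","s8.png",(200,170,400,290),4); st()
E
```

```text
t 8.30 pos [ 0.6317 -0.2359  0.0413] yaw(toolx) -0.0586 zaxis [-0.003  0.006 -1.   ] w 0.0290 F [ 0.2  0.3 -1.1]
t 8.35 pos [ 0.6316 -0.2356  0.0411] yaw(toolx) -0.0584 zaxis [-0.004  0.007 -1.   ] w 0.0291 F [-0.3  0.9 -0.9]
```

View pics/s8.png

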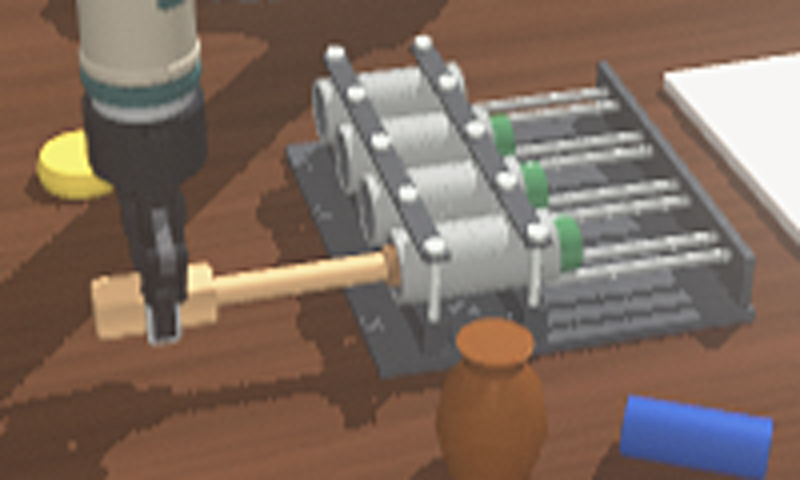

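Call:
{"fn": "drive_tool", "kwargs": {"steps": [[0,-7,0,0,-1],[0,-14,0,0,-1],[0,-21,0,0,-1],[0,-28,0,0,-1],[0,-35,0,0,-1]]}}

```text
clock: 8.85
position: [0.6343, -0.204, 0.0421]
ee_rot: [0.0, 1.0, -0.028, -0.001]
contact_force: [-0.9, -8.2, 0.5]
width: 0.029
```

Call:
{"fn": "drive_tool", "kwargs": {"steps": [[0,-7,0,0,-1],[0,-14,0,0,-1],[0,-21,0,0,-1],[0,-28,0,0,-1],[0,-35,0,0,-1]]}}

```text
clock: 9.35
position: [0.6367, -0.1725, 0.043]
ee_rot: [0.003, 1.0, -0.028, -0.0]
contact_force: [-2.3, -8.4, 0.6]
width: 0.029
```

```bash
python3 - <<'E'
from h import *
s,M=st()
im=snap("scene","s9.png",(200,170,400,290),4); st()
E
```

```text
t 9.35 pos [ 0.6367 -0.1725  0.043 ] yaw(toolx) -0.0553 zaxis [-0.001 -0.007 -1.   ] w 0.0290 F [-2.3 -8.4  0.6]
t 9.40 pos [ 0.6366 -0.171   0.0429] yaw(toolx) -0.0552 zaxis [-0.001 -0.005 -1.   ] w 0.0287 F [-0.6 -6.4  1. ]
```

View pics/s9.png

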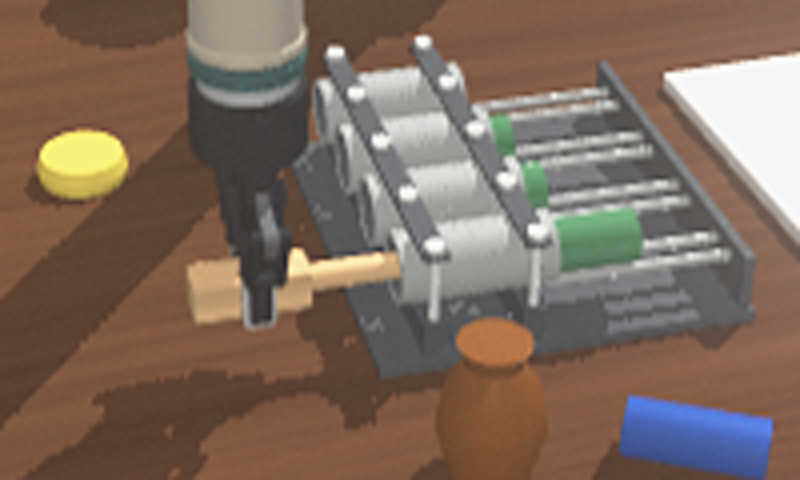

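Call:
{"fn": "drive_tool", "kwargs": {"steps": [[0,-7,1,0,-1],[-1,-14,2,0,-1],[-1,-21,2,0,-1],[-1,-28,2,0,-1],[-1,-35,2,0,-1]]}}

```text
clock: 9.9
position: [0.638, -0.1367, 0.0412]
ee_rot: [0.003, 1.0, -0.028, 0.0]
contact_force: [-0.0, -1.0, -0.5]
width: 0.0291
```

Call:
{"fn": "drive_tool", "kwargs": {"steps": [[0,-2,0,0,-1],[0,-4,0,0,-1],[0,-4,0,0,-1]]}}

```text
clock: 10.2
position: [0.6382, -0.1322, 0.041]
ee_rot: [0.003, 1.0, -0.028, 0.0]
contact_force: [-0.5, -0.3, -0.7]
width: 0.0285
```

```bash
python3 - <<'E'
from h import *
s,M=st()
im=snap("scene","s10.png",(200,170,400,290),4);im=snap("side","d10.png",(170,170,370,320),4); st()
E
```

```text
t 10.20 pos [ 0.6382 -0.1322  0.041 ] yaw(toolx) -0.0557 zaxis [ 0.    -0.006 -1.   ] w 0.0285 F [-0.5 -0.3 -0.7]
t 10.30 pos [ 0.638  -0.1322  0.0409] yaw(toolx) -0.0560 zaxis [-0.    -0.006 -1.   ] w 0.0291 F [-0.2  0.4 -1.1]
```

View pics/s10.png

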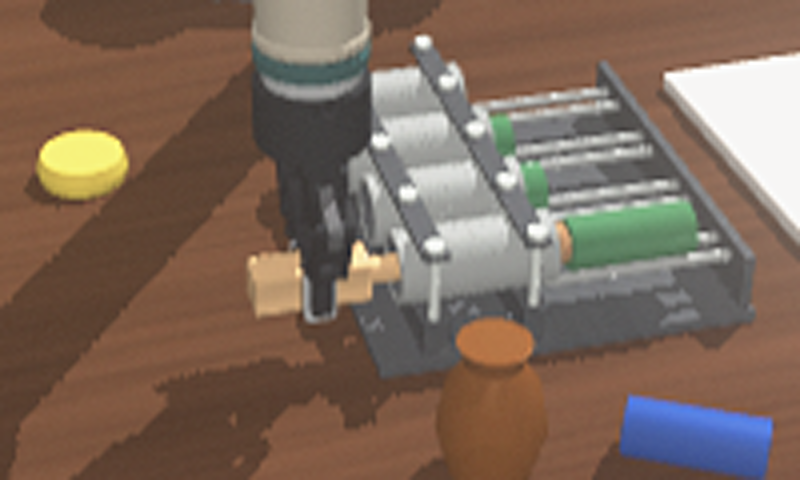

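View pics/d10.png

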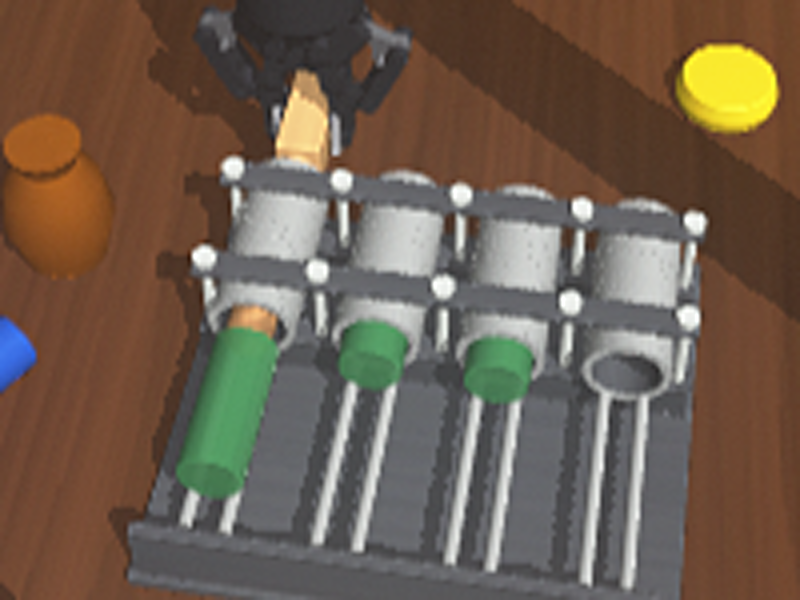

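Call:
{"fn": "drive_tool", "kwargs": {"steps": [[0,30,0,0,-1],[0,60,0,0,-1],[0,90,0,0,-1],[0,120,0,0,-1],[0,150,0,0,-1]]}}

```text
clock: 10.8
position: [0.6293, -0.2828, 0.0415]
ee_rot: [0.002, 1.0, -0.028, -0.0]
contact_force: [0.7, 0.2, -0.9]
width: 0.0288
```

Call:
{"fn": "drive_tool", "kwargs": {"steps": [[-20,0,0,0,-1],[-50,0,0,0,-1],[-72,0,0,0,-1],[-72,0,0,0,-1],[-72,0,0,0,-1]]}}

```text
clock: 11.3
position: [0.5579, -0.2789, 0.0418]
ee_rot: [0.002, 1.0, -0.028, 0.0]
contact_force: [0.5, -0.5, -0.8]
width: 0.0288
```

```bash
cat >> h.py <<'E'
o=np.array([.5364,-.0165,0]);al=-0.059;cx=np.array([-np.sin(al),np.cos(al),0]);cy=np.array([-np.cos(al),-np.sin(al),0])
def tocar(p): d=np.array(p)-o; return np.array([d@cx,d@cy,d[2]])
def shift(M,target,p): return (M.T@(np.array(target)-p)*1000).round(1)
E
python3 - <<'E'
from h import *
s,M=st(); print(tocar(s["position"]))
im=snap("side","d11.png",(170,110,370,260),4); st()
E
```

```text
t 11.30 pos [ 0.5579 -0.2789  0.0418] yaw(toolx) -0.0568 zaxis [ 0.001 -0.005 -1.   ] w 0.0288 F [ 0.5 -0.5 -0.8]
[-0.26067266 -0.03691484  0.04178863]
t 11.35 pos [ 0.5586 -0.2791  0.0419] yaw(toolx) -0.0563 zaxis [ 0.001 -0.005 -1.   ] w 0.0289 F [ 0.6  0.6 -1. ]
```

View pics/d11.png

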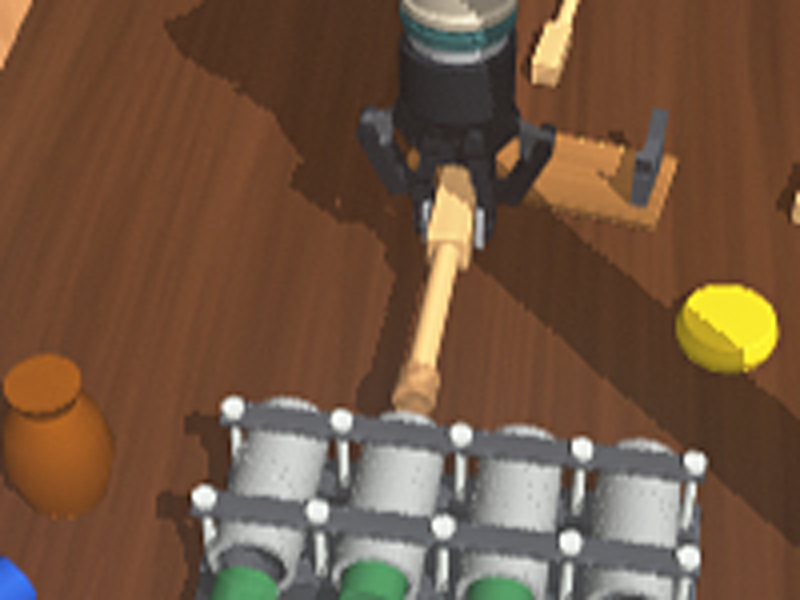

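Call:
{"fn": "drive_tool", "kwargs": {"steps": [[0,-10,1,0,-1],[0,-20,1,0,-1],[0,-30,1,0,-1],[0,-38,1,0,-1],[0,-44,1,0,-1]]}}

```text
clock: 11.85
position: [0.5613, -0.2338, 0.0406]
ee_rot: [0.003, 1.0, -0.028, 0.001]
contact_force: [-0.3, -0.5, -0.5]
width: 0.0288
```

Call:
{"fn": "drive_tool", "kwargs": {"steps": [[0,-7,0,0,-1],[0,-14,0,0,-1],[0,-21,0,0,-1],[0,-28,0,0,-1],[0,-35,0,0,-1]]}}

```text
clock: 12.35
position: [0.5641, -0.2017, 0.0412]
ee_rot: [0.006, 1.0, -0.027, 0.002]
contact_force: [-0.9, -8.3, 0.4]
width: 0.0289
```

```bash
python3 - <<'E'
from h import *
s,M=st(); print(tocar(s["position"]))
im=snap("scene","s12.png",(200,170,400,290),4)
E
```

```text
t 12.35 pos [ 0.5641 -0.2017  0.0412] yaw(toolx) -0.0532 zaxis [ 0.003 -0.011 -1.   ] w 0.0289 F [-0.9 -8.3  0.4]
[-0.18320838 -0.03852667  0.04115098]
```

View pics/s12.png

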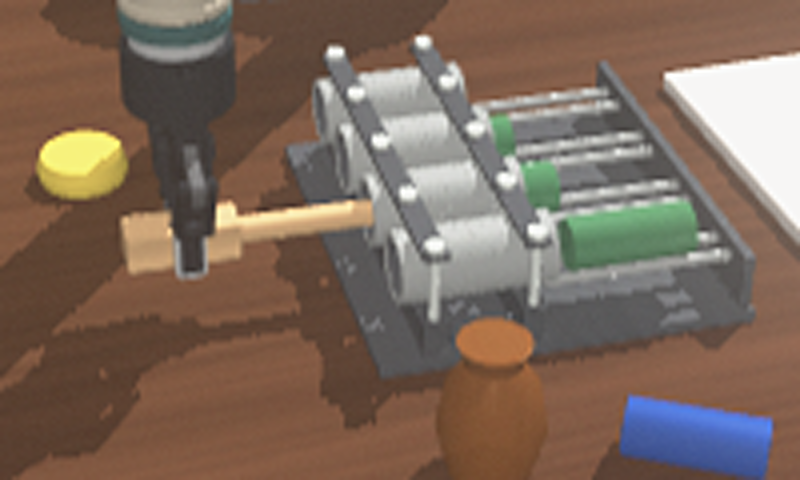

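Call:
{"fn": "drive_tool", "kwargs": {"steps": [[0,-7,0,0,-1],[-1,-14,0,0.003,-1],[-2,-21,0,0.006,-1],[-2,-28,0,0.006,-1],[-2,-35,0,0.006,-1]]}}

```text
clock: 12.9
position: [0.5649, -0.1683, 0.0417]
ee_rot: [0.008, 1.0, -0.029, 0.003]
contact_force: [-1.8, -8.8, 1.3]
width: 0.0291
```

Call:
{"fn": "drive_tool", "kwargs": {"steps": [[0,-8,0,0,-1],[0,-16,0,0,-1],[0,-24,0,0,-1],[0,-32,0,0,-1],[0,-40,0,0,-1]]}}

```text
clock: 13.4
position: [0.5673, -0.1284, 0.0413]
ee_rot: [0.008, 1.0, -0.03, 0.003]
contact_force: [-0.5, -2.0, -1.4]
width: 0.0291
```

```bash
python3 - <<'E'
from h import *
s,M=st(); print(tocar(s["position"]))
im=snap("side","d13.png",(170,170,370,320),4); s,M=st(); print(tocar(s["position"]))
E
```

```text
t 13.40 pos [ 0.5673 -0.1284  0.0413] yaw(toolx) -0.0590 zaxis [ 0.006 -0.016 -1.   ] w 0.0291 F [-0.5 -2.  -1.4]
[-0.10983349 -0.03747059  0.04127464]
t 13.45 pos [ 0.5671 -0.1266  0.0411] yaw(toolx) -0.0587 zaxis [ 0.005 -0.014 -1.   ] w 0.0289 F [ 0.9 -1.  -1.5]
[-0.10813647 -0.03716434  0.04108364]
```

View pics/d13.png

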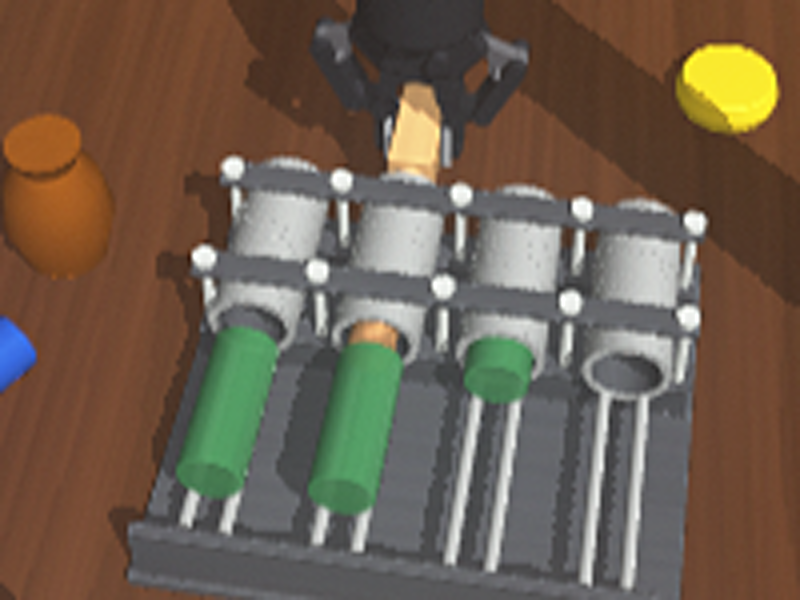

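Call:
{"fn": "drive_tool", "kwargs": {"steps": [[0,30,0,0,-1],[0,60,0,0,-1],[0,90,0,0,-1],[0,120,0,0,-1],[0,152,0,0,-1]]}}

```text
clock: 13.95
position: [0.5581, -0.2785, 0.043]
ee_rot: [0.007, 1.0, -0.029, 0.003]
contact_force: [0.1, 0.0, -1.5]
width: 0.0289
```

Call:
{"fn": "drive_tool", "kwargs": {"steps": [[-20,0,0,0,-1],[-50,0,0,0,-1],[-72,0,0,0,-1],[-72,0,0,0,-1],[-72,0,0,0,-1]]}}

```text
clock: 14.45
position: [0.4868, -0.2744, 0.0428]
ee_rot: [0.007, 1.0, -0.03, 0.004]
contact_force: [0.5, 0.4, -1.2]
width: 0.0291
```

```bash
python3 - <<'E'
from h import *
s,M=st(); print(tocar(s["position"]))
im=snap("side","d14.png",(170,110,370,260),4); s,M=st(); print(tocar(s["position"]))
E
```

```text
t 14.45 pos [ 0.4868 -0.2744  0.0428] yaw(toolx) -0.0592 zaxis [ 0.007 -0.013 -1.   ] w 0.0291 F [ 0.5  0.4 -1.2]
[-0.26033103  0.0343399   0.04283552]
t 14.50 pos [ 0.4875 -0.2746  0.0429] yaw(toolx) -0.0587 zaxis [ 0.007 -0.014 -1.   ] w 0.0285 F [ 0.2 -1.1 -1.5]
[-0.26055548  0.03356786  0.04292543]
```

View pics/d14.png

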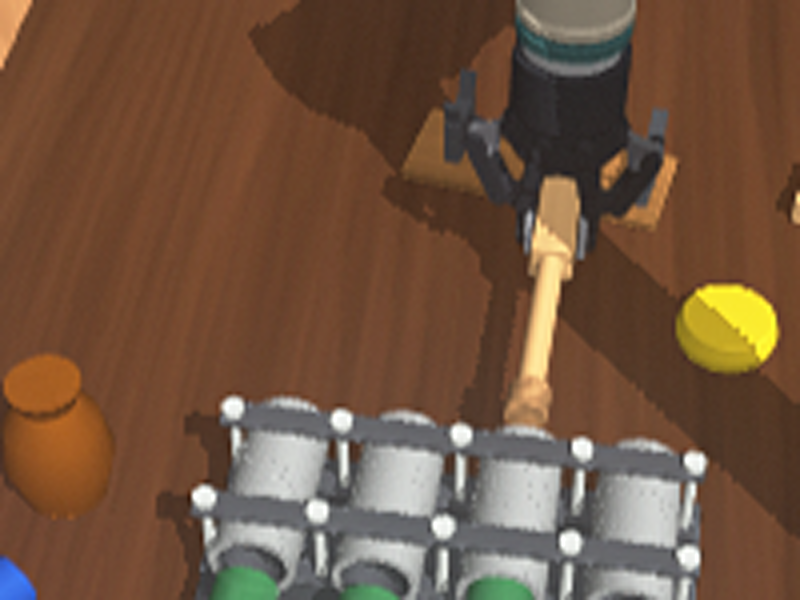

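Call:
{"fn": "drive_tool", "kwargs": {"steps": [[-2,-10,0,0,-1],[-2,-20,0,0,-1],[-2,-30,0,0,-1],[-2,-38,0,0,-1],[-2,-44,0,0,-1]]}}

```text
clock: 15.0
position: [0.4882, -0.2293, 0.0423]
ee_rot: [0.007, 1.0, -0.029, 0.004]
contact_force: [0.2, -0.2, -1.3]
width: 0.0289
```

Call:
{"fn": "drive_tool", "kwargs": {"steps": [[0,-7,0,0,-1],[0,-14,0,0,-1],[0,-21,0,0,-1],[0,-28,0,0,-1],[0,-35,0,0,-1]]}}

```text
clock: 15.5
position: [0.4913, -0.197, 0.0426]
ee_rot: [0.01, 1.0, -0.028, 0.005]
contact_force: [-1.3, -9.5, -0.2]
width: 0.029
```

```bash
python3 - <<'E'
from h import *
s,M=st(); print(tocar(s["position"]))
im=snap("scene","s15.png",(200,170,400,290),4)
E
```

```text
t 15.50 pos [ 0.4913 -0.197   0.0426] yaw(toolx) -0.0550 zaxis [ 0.009 -0.02  -1.   ] w 0.0290 F [-1.3 -9.5 -0.2]
[-0.18287903  0.0343942   0.04257286]
```

View pics/s15.png

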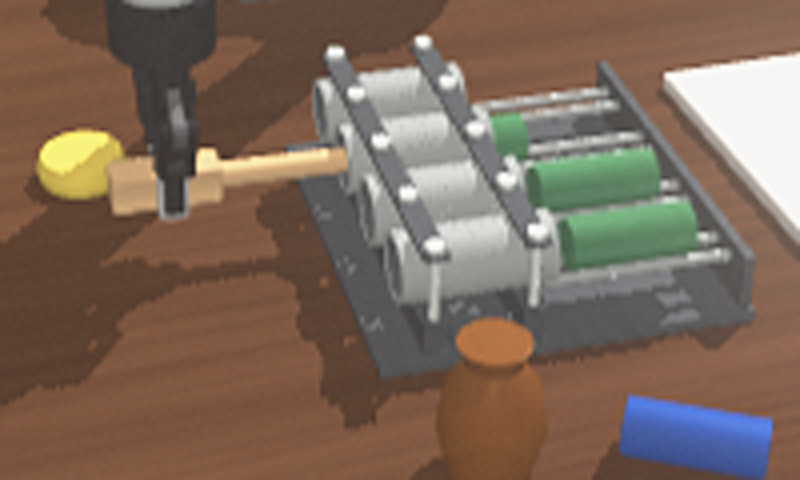

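Call:
{"fn": "drive_tool", "kwargs": {"steps": [[0,-7,-1,0,-1],[-1,-14,-1,0.003,-1],[-2,-21,-1,0.006,-1],[-2,-28,-1,0.006,-1],[-2,-35,-1,0.006,-1]]}}

```text
clock: 16.05
position: [0.4921, -0.1632, 0.0435]
ee_rot: [0.012, 0.999, -0.03, 0.006]
contact_force: [-1.4, -8.2, 0.5]
width: 0.0289
```

Call:
{"fn": "drive_tool", "kwargs": {"steps": [[0,-8,0,0,-1],[0,-16,0,0,-1],[0,-24,0,0,-1],[0,-32,0,0,-1],[0,-40,0,0,-1]]}}

```text
clock: 16.55
position: [0.4947, -0.1231, 0.0428]
ee_rot: [0.012, 0.999, -0.03, 0.006]
contact_force: [0.3, -1.1, -1.7]
width: 0.0288
```

```bash
python3 - <<'E'
from h import *
s,M=st(); print(tocar(s["position"]))
im=snap("side","d16.png",(170,170,370,320),4); s,M=st(); print(tocar(s["position"]))
E
```

```text
t 16.55 pos [ 0.4947 -0.1231  0.0428] yaw(toolx) -0.0605 zaxis [ 0.012 -0.024 -1.   ] w 0.0288 F [ 0.3 -1.1 -1.7]
[-0.10887777  0.03535546  0.04275093]
t 16.60 pos [ 0.4943 -0.1216  0.0426] yaw(toolx) -0.0603 zaxis [ 0.011 -0.022 -1.   ] w 0.0287 F [ 0.4  0.9 -1. ]
[-0.1073968   0.03581105  0.04259046]
```

View pics/d16.png

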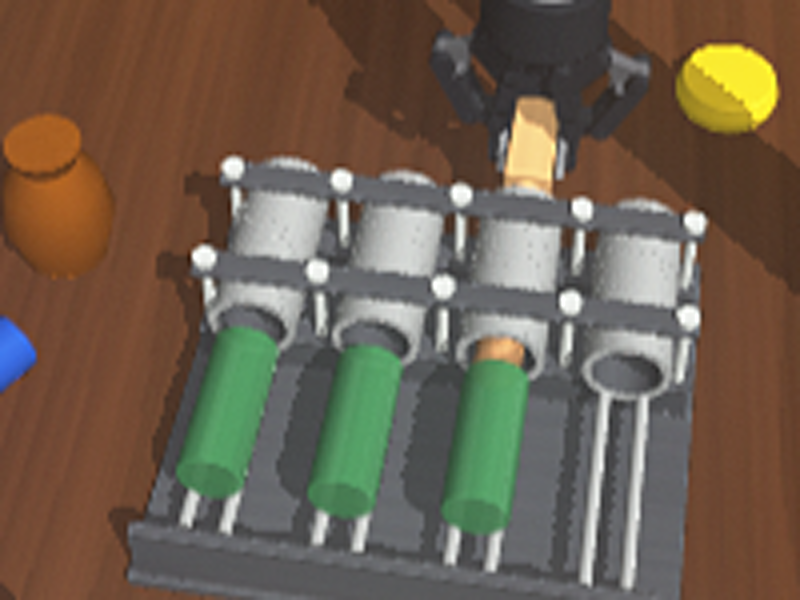

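Call:
{"fn": "drive_tool", "kwargs": {"steps": [[0,30,0,0,-1],[0,60,0,0,-1],[0,90,0,0,-1],[0,120,0,0,-1],[0,155,0,0,-1]]}}

```text
clock: 17.1
position: [0.4847, -0.2762, 0.0457]
ee_rot: [0.01, 0.999, -0.03, 0.006]
contact_force: [0.8, 0.1, -0.9]
width: 0.0289
```

Call:
{"fn": "drive_tool", "kwargs": {"steps": [[0,10,-40,0,-1],[0,25,-80,0.15,-1],[0,50,-110,0.3,-1],[0,80,-110,0.45,-1],[0,100,-110,0.6,-1]]}}

```text
clock: 17.6
position: [0.4781, -0.3755, 0.1592]
ee_rot: [0.009, 0.945, -0.327, 0.01]
contact_force: [-0.8, -0.5, -1.1]
width: 0.0287
```

Call:
{"fn": "drive_tool", "kwargs": {"steps": [[0,0,0,0.15,-1],[0,0,0,0.3,-1],[0,0,0,0.45,-1],[0,0,0,0.6,-1],[0,0,0,0.74,-1]]}}

```text
clock: 18.1
position: [0.4781, -0.3747, 0.1588]
ee_rot: [0.004, 0.761, -0.649, 0.012]
contact_force: [-0.6, 0.1, -1.0]
width: 0.029
```

Call:
{"fn": "drive_tool", "kwargs": {"steps": [[0,0,0,0.15,-1],[0,0,0,0.3,-1],[0,0,0,0.38,-1],[0,0,0,0.38,-1]]}}

```text
clock: 18.5
position: [0.4781, -0.3739, 0.1583]
ee_rot: [-0.002, -0.625, 0.781, -0.012]
contact_force: [0.6, 0.3, -0.8]
width: 0.0289
```

```bash
python3 - <<'E'
from h import *
s,M=st(); print(M.round(3),shift(M,[.4503,-.3951,.12],s["position"]))
C=cal("wrist");snap("wrist","w17.png"); snap("scene","s17.png",(60,140,300,300),3.3)
s,M=st(); print(M.round(3),shift(M,[.4503,-.3951,.12],s["position"]))
E
```

```text
t 18.50 pos [ 0.4781 -0.3739  0.1583] yaw(toolx) -1.7925 zaxis [ 0.012 -0.02  -1.   ] w 0.0289 F [ 0.6  0.3 -0.8]
[[-0.22  -0.975  0.012]
 [-0.975  0.22  -0.02 ]
 [ 0.017 -0.016 -1.   ]] [26.1 23.1 38.4]
t 18.60 pos [ 0.4781 -0.3741  0.1585] yaw(toolx) -1.7908 zaxis [ 0.012 -0.021 -1.   ] w 0.0292 F [ 0.4 -0.2 -0.7]
[[-0.218 -0.976  0.012]
 [-0.976  0.218 -0.021]
 [ 0.017 -0.017 -1.   ]] [25.9 23.2 38.5]
```

View pics/w17.png

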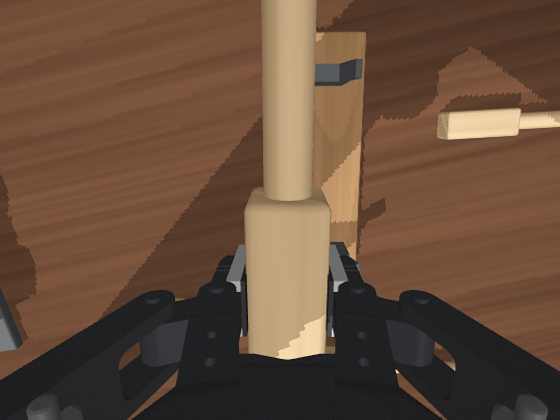

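View pics/s17.png

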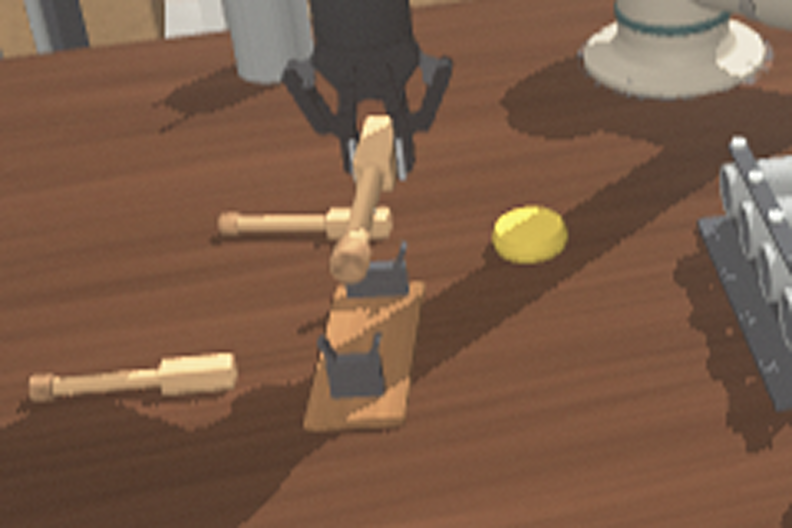

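Call:
{"fn": "drive_tool", "kwargs": {"steps": [[26,23,10,-0.012,-1],[26,23,38,-0.012,-1],[26,23,38,-0.012,-1],[26,23,38,-0.012,-1]]}}

```text
clock: 19.0
position: [0.4504, -0.3948, 0.1203]
ee_rot: [-0.001, -0.63, 0.776, -0.011]
contact_force: [0.8, -0.4, -1.3]
width: 0.029
```

```bash
python3 - <<'E'
from h import *
s,M=st(); print(shift(M,[.4503,-.3951,.037],s["position"]))
C=cal("wrist");snap("wrist","w18.png"); 
s,M=st(); print(M.round(3),shift(M,[.4503,-.3951,.037],s["position"]))
E
```

```text
t 19.00 pos [ 0.4504 -0.3948  0.1203] yaw(toolx) -1.7782 zaxis [ 0.012 -0.019 -1.   ] w 0.0290 F [ 0.8 -0.4 -1.3]
[-1.1  1.4 83.3]
t 19.05 pos [ 0.4511 -0.3953  0.1212] yaw(toolx) -1.7780 zaxis [ 0.013 -0.021 -1.   ] w 0.0291 F [ 0.1 -0.7 -0.9]
[[-0.206 -0.979  0.013]
 [-0.978  0.205 -0.021]
 [ 0.018 -0.017 -1.   ]] [-1.6  2.3 84.1]
```

View pics/w18.png

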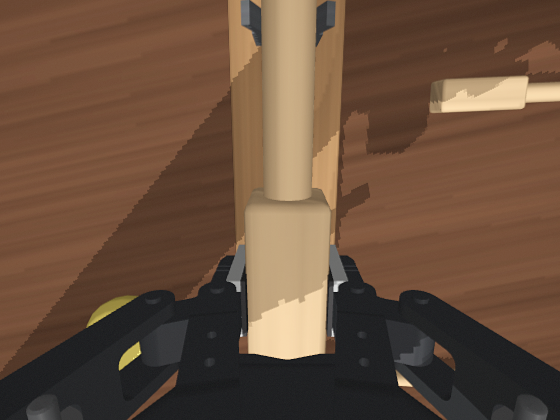

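Call:
{"fn": "drive_tool", "kwargs": {"steps": [[-1,2,20,0,-1],[-2,2,40,0,-1],[-2,2,60,0,-1],[-2,2,76,0,-1],[-2,2,76,0,-1]]}}

```text
clock: 19.55
position: [0.4505, -0.3936, 0.0443]
ee_rot: [-0.001, -0.631, 0.776, -0.011]
contact_force: [-0.2, 1.6, -0.9]
width: 0.0288
```

```bash
python3 - <<'E'
from h import *
s,M=st(); print(shift(M,[.4503,-.3951,.036],s["position"]))
C=cal("wrist");snap("wrist","w19.png"); 
s,M=st(); print(shift(M,[.4503,-.3951,.036],s["position"]))
E
```

```text
t 19.55 pos [ 0.4505 -0.3936  0.0443] yaw(toolx) -1.7769 zaxis [ 0.012 -0.019 -1.   ] w 0.0288 F [-0.2  1.6 -0.9]
[1.4 0.  8.3]
t 19.60 pos [ 0.4511 -0.3944  0.0455] yaw(toolx) -1.7771 zaxis [ 0.013 -0.021 -1.   ] w 0.0289 F [ 0.4 -0.4 -0.1]
[0.7 0.8 9.5]
```

View pics/w19.png

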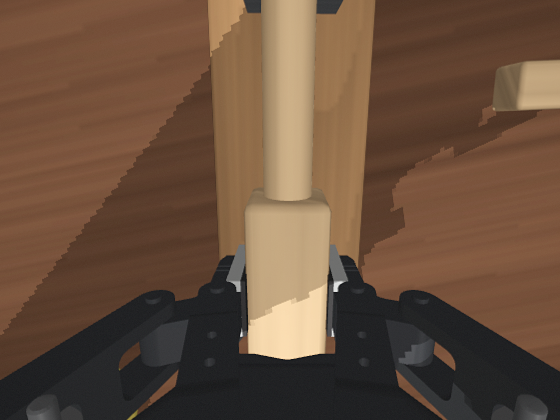

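Call:
{"fn": "drive_tool", "kwargs": {"steps": [[0,0,3,0,-1],[0,0,6,0,-1],[0,0,9,0,-1],[0,0,9,0,-1]]}}

```text
clock: 20.0
position: [0.4511, -0.3944, 0.0365]
ee_rot: [-0.001, -0.631, 0.776, -0.012]
contact_force: [-0.2, -0.1, -1.8]
width: 0.029
```

Call:
{"fn": "drive_tool", "kwargs": {"steps": [[0,0,0,0,-0.2],[0,0,0,0,0],[0,0,0,0,0.2],[0,0,0,0,0.5],[0,0,0,0,1]]}}

```text
clock: 20.5
position: [0.4512, -0.3945, 0.0366]
ee_rot: [-0.001, -0.631, 0.776, -0.012]
contact_force: [-0.1, -0.2, -0.2]
width: 0.0765
```

Call:
{"fn": "drive_tool", "kwargs": {"steps": [[0,0,0,0,1],[0,0,0,0,1],[0,0,-40,0,1],[0,0,-85,0,1],[0,0,-130,0,1]]}}

```text
clock: 21.0
position: [0.4491, -0.3914, 0.1675]
ee_rot: [-0.001, -0.631, 0.776, -0.012]
contact_force: [-0.1, -0.8, 0.4]
width: 0.0854
```

```bash
python3 - <<'E'
from h import *
s,M=st()
C=cal("wrist");snap("wrist","w20.png"); snap("scene","s20.png",(60,140,300,300),3.3); snap("side","d20.png",(250,90,400,200),5)
s,M=st(); print(s["qpos"].round(3))
E
```

```text
t 21.00 pos [ 0.4491 -0.3914  0.1675] yaw(toolx) -1.7770 zaxis [ 0.012 -0.02  -1.   ] w 0.0854 F [-0.1 -0.8  0.4]
t 21.15 pos [ 0.4511 -0.3935  0.1705] yaw(toolx) -1.7770 zaxis [ 0.019 -0.027 -0.999] w 0.0854 F [-0.7  0.5  0.2]
[-0.831  0.333  1.577 -0.005  1.199  0.947]
```

View pics/w20.png

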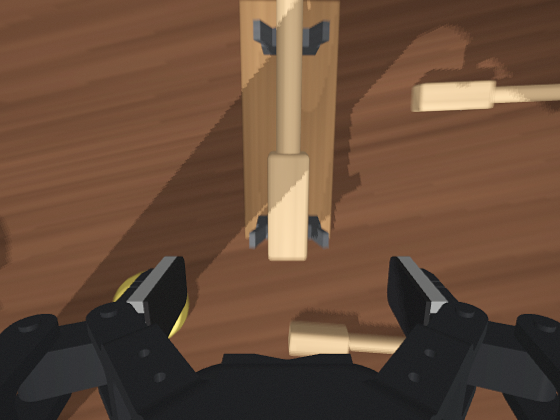

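View pics/s20.png

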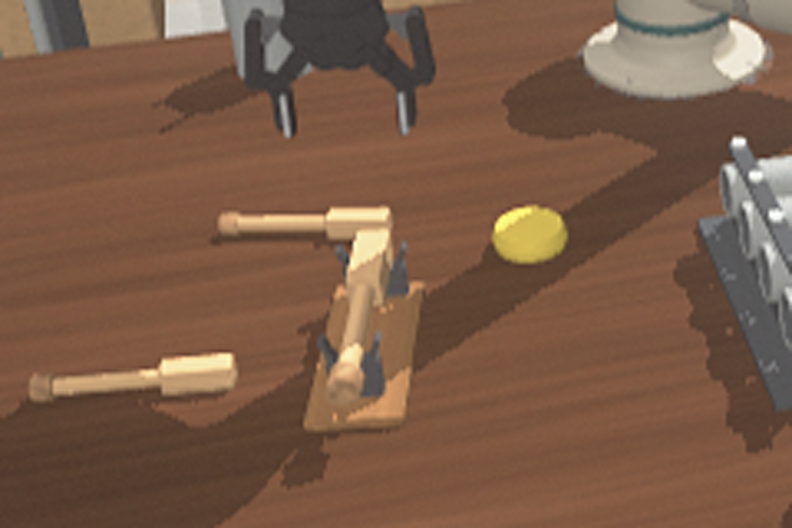

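Call:
{"fn": "drive_tool", "kwargs": {"steps": [[-20,0,-40,-0.15,1],[-60,0,-80,-0.3,1],[-100,0,-110,-0.45,1],[-150,0,-120,-0.6,1],[-200,0,-120,-0.74,1]]}}

```text
clock: 21.65
position: [0.489, -0.2001, 0.2867]
ee_rot: [0.007, 0.87, -0.493, 0.016]
contact_force: [1.2, 0.6, 0.2]
width: 0.0858
```

Call:
{"fn": "drive_tool", "kwargs": {"steps": [[0,0,0,-0.15,1],[0,0,0,-0.3,1],[0,0,0,-0.45,1],[0,0,0,-0.6,1],[0,0,0,-0.74,1]]}}

```text
clock: 22.15
position: [0.4883, -0.1996, 0.2848]
ee_rot: [0.012, 0.99, -0.142, 0.011]
contact_force: [-0.0, 0.3, -0.0]
width: 0.0853
```

Call:
{"fn": "drive_tool", "kwargs": {"steps": [[0,-45,0,-0.15,1],[0,-90,0,-0.23,1],[0,-130,0,-0.23,1],[0,-170,0,-0.23,1],[0,-200,0,-0.23,1]]}}

```text
clock: 22.65
position: [0.5444, -0.0054, 0.2789]
ee_rot: [0.012, 1.0, -0.027, 0.008]
contact_force: [-0.3, -0.1, 0.1]
width: 0.0854
```

```bash
python3 - <<'E'
from h import *
s,M=st(); print(shift(M,[.53,.13,.32],s["position"]))
E
```

```text
t 22.65 pos [ 0.5444 -0.0054  0.2789] yaw(toolx) -0.0545 zaxis [ 0.015 -0.025 -1.   ] w 0.0854 F [-0.3 -0.1  0.1]
[ -21.1 -133.4  -44.7]
```

Call:
{"fn": "drive_tool", "kwargs": {"steps": [[-5,-45,-20,0,1],[-15,-90,-40,0,1],[-20,-120,-45,0,1],[-20,-130,-45,0,1],[-20,-130,-45,0,1]]}}

```text
clock: 23.15
position: [0.5304, 0.1275, 0.3188]
ee_rot: [0.013, 1.0, -0.026, 0.007]
contact_force: [0.2, -1.2, -0.2]
width: 0.0855
```

```bash
python3 - <<'E'
from h import *
import pickle
s,M=st(); C=cal("wrist"); pickle.dump(C,open("C21.pkl","wb")); snap("wrist","w21.png"); st()
E
```

```text
t 23.15 pos [0.5304 0.1275 0.3188] yaw(toolx) -0.0520 zaxis [ 0.012 -0.026 -1.   ] w 0.0855 F [ 0.2 -1.2 -0.2]
t 23.20 pos [0.5305 0.1262 0.3188] yaw(toolx) -0.0535 zaxis [ 0.012 -0.027 -1.   ] w 0.0853 F [-0.3 -0.4  0.3]
```

View pics/w21.png

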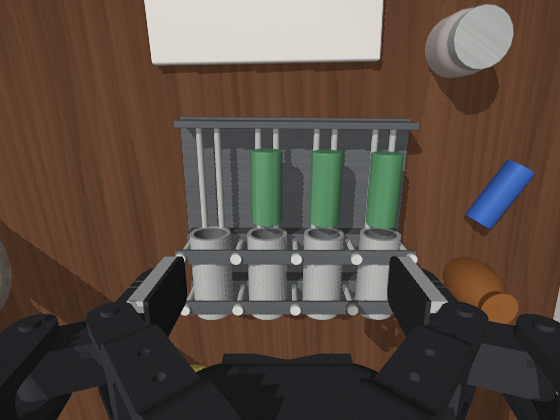

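```bash
python3 - <<'E'
from h import *
import pickle; C=pickle.load(open("C21.pkl","rb"))
im=cv2.imread("pics/w21.png"); hsv=cv2.cvtColor(im,cv2.COLOR_BGR2HSV)
g=cv2.inRange(hsv,(50,90,40),(85,255,200)); n,l,stt,cen=cv2.connectedComponentsWithStats(g)
for i in range(1,n):
    if stt[i,4]>300:
        m=(l==i).astype(np.uint8); r=cv2.minAreaRect(cv2.findNonZero(m)); b=cv2.boxPoints(r)
        b=b[np.argsort(b[:,1])]; top=b[:2].mean(0); bot=b[2:].mean(0)
        T=unp("wrist",[top,bot],.070,C); print(stt[i],top,bot,[tocar(t).round(4) for t in T], np.linalg.norm(T[0]-T[1]).round(4))
E_=unp("wrist",[(152,64),(380,60)],.015,C); print(E_); d=E_[1]-E_[0]; print(np.hypot(*d[:2]),np.arctan2(d[1],d[0]))
# carrier bolts check
a=unp("wrist",[(236,259),(296,259),(357,258)],.094,C); b=unp("wrist",[(239,309),(295,309),(351,309)],.094,C); print([tocar(x).round(4) for x in a],[tocar(x).round(4) for x in b])
jar=unp("wrist",[(452,46)],.0,C); print("jar",jar)
E
```

```text
[ 251  149   31   77 2123] [266. 149.] [266. 225.] [array([0.1612, 0.0363, 0.07  ]), array([0.0683, 0.0373, 0.07  ])] 0.0929
[ 310  150   33   77 2164] [327.28027 149.84457] [322.91577 226.22375] [array([ 0.1606, -0.0341,  0.07  ]), array([ 0.0668, -0.0327,  0.07  ])] 0.0937
[ 367  152   36   76 2226] [387.56967 151.23361] [380.65164 227.33197] [array([ 0.1593, -0.104 ,  0.07  ]), array([ 0.0655, -0.1042,  0.07  ])] 0.0938
[[0.37563769 0.24944674 0.015     ]
 [0.65329495 0.23993462 0.015     ]]
0.277820153052643 -0.0342451043074434
[array([0.0342, 0.0722, 0.094 ]), array([0.0342, 0.001 , 0.094 ]), array([ 0.0355, -0.0718,  0.094 ])] [array([-0.0342,  0.071 ,  0.094 ]), array([-0.0344,  0.0012,  0.094 ]), array([-0.0346, -0.069 ,  0.094 ])]
jar [[ 7.47447894e-01  2.53085545e-01 -5.55111512e-17]]
```

```bash
python3 - <<'E'
from h import *
s,M=st()
for z in (.15,.039):
    t=o+.147*cx+.0365*cy; t[2]=z; print(t,shift(M,t,s["position"]))
E
```

```text
t 23.20 pos [0.5305 0.1262 0.3188] yaw(toolx) -0.0535 zaxis [ 0.012 -0.027 -1.   ] w 0.0853 F [-0.3 -0.4  0.3]
[0.50863148 0.13239647 0.15      ] [-24.4  -9.4 168.3]
[0.50863148 0.13239647 0.039     ] [-25.9 -12.3 279.2]
```

Call:
{"fn": "drive_tool", "kwargs": {"steps": [[-5,-2,40,0.005,0.35],[-10,-4,80,0.005,0.35],[-20,-8,130,0.005,0.35],[-24,-9,168,0.005,0.35],[-24,-9,168,0.005,0.35]]}}

```text
clock: 23.7
position: [0.5035, 0.1294, 0.1443]
ee_rot: [0.015, 0.999, -0.03, -0.001]
contact_force: [-0.4, -0.6, 0.4]
width: 0.0578
```

```bash
python3 - <<'E'
from h import *
snap("wrist","w22.png"); s,M=st(); t=o+.147*cx+.0365*cy; t[2]=.039; print(shift(M,t,s["position"]))
E
```

```text
t 23.75 pos [0.5069 0.1301 0.1477] yaw(toolx) -0.0603 zaxis [ 0.005 -0.029 -1.   ] w 0.0579 F [0.3 0.3 0.7]
[  0.9  -5.5 108.6]
```

View pics/w22.png

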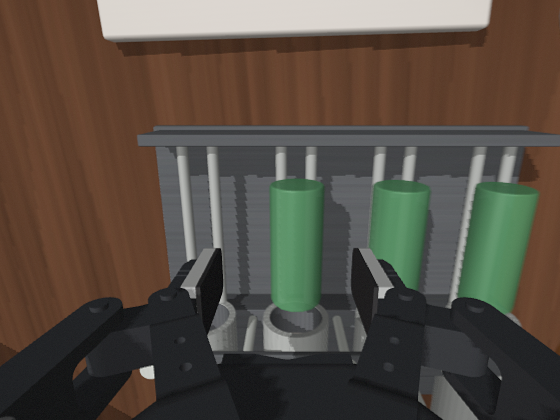

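```bash
python3 - <<'E'
from h import *
s,M=st()
a=unp("wrist",[(296.5,184),(296,302)],.070); print(a,[tocar(x).round(4) for x in a])
t=a[0]+(a[1]-a[0])/np.linalg.norm(a[1]-a[0])*.013; t[2]=.039; print(t,shift(M,t,s["position"]))
print(prj("wrist",s["position"]))
E
```

```text
t 23.75 pos [0.5069 0.1301 0.1477] yaw(toolx) -0.0603 zaxis [ 0.005 -0.029 -1.   ] w 0.0579 F [0.3 0.3 0.7]
[[0.51341515 0.1469294  0.07      ]
 [0.50839354 0.05719453 0.07      ]] [array([0.1618, 0.0326, 0.07  ]), array([0.0719, 0.0323, 0.07  ])]
[0.5126888  0.13394971 0.039     ] [  4.8  -7.3 108.6]
[[290.14556888 260.59739686]]
```

Call:
{"fn": "drive_tool", "kwargs": {"steps": [[3,-6,30,0,0.35],[3,-6,60,0,0.35],[3,-6,85,0,0.35],[3,-6,100,0,0.35],[3,-6,108,0,0.35]]}}

```text
clock: 24.25
position: [0.513, 0.1321, 0.0404]
ee_rot: [0.014, 0.999, -0.031, 0.004]
contact_force: [0.5, -0.1, 0.8]
width: 0.0574
```

```bash
python3 - <<'E'
from h import *
snap("wrist","w23.png"); s,M=st(); print(tocar(s["position"]))
E
```

```text
t 24.30 pos [0.5123 0.1321 0.0397] yaw(toolx) -0.0614 zaxis [ 0.006 -0.029 -1.   ] w 0.0578 F [-0.9  0.6 -1.2]
[0.14687286 0.03279702 0.03969239]
```

View pics/w23.png

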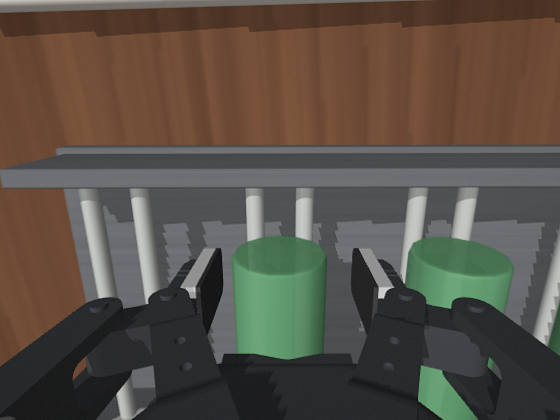

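Call:
{"fn": "drive_tool", "kwargs": {"steps": [[-1,0,0,0,-0.1],[-1,0,0,0,-0.3],[-1,0,0,0,-1],[-1,0,0,0,-1],[-1,0,0,0,-1]], "squeeze": 20}}

```text
clock: 24.8
position: [0.5113, 0.1319, 0.041]
ee_rot: [0.014, 0.999, -0.031, 0.004]
contact_force: [-3.1, -1.0, 6.9]
width: 0.0373
```

Call:
{"fn": "drive_tool", "kwargs": {"steps": [[0,0,0,0,-1],[0,0,-7,0,-1],[0,0,-14,0,-1],[0,0,-20,0,-1],[0,0,-20,0,-1]]}}

```text
clock: 25.3
position: [0.5123, 0.1328, 0.0621]
ee_rot: [0.014, 0.999, -0.031, 0.005]
contact_force: [0.1, -0.5, -3.1]
width: 0.0373
```

```bash
python3 - <<'E'
from h import *
snap("wrist","w24.png"); snap("scene","s24.png",(280,150,440,270),5);s,M=st(); print(tocar(s["position"]))
E
```

```text
t 25.40 pos [0.5113 0.1326 0.0612] yaw(toolx) -0.0611 zaxis [ 0.008 -0.029 -1.   ] w 0.0373 F [-0.1  0.3 -2.3]
[0.14735563 0.03380232 0.06118358]
```

View pics/w24.png

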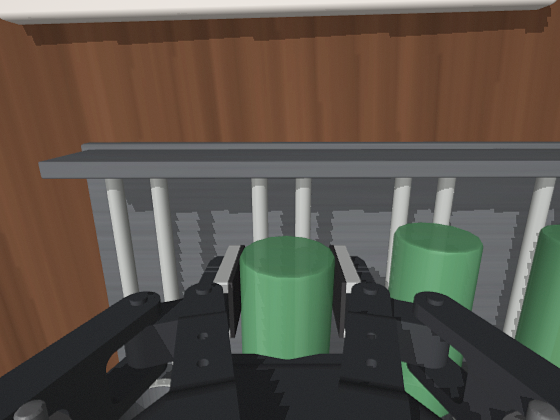

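View pics/s24.png

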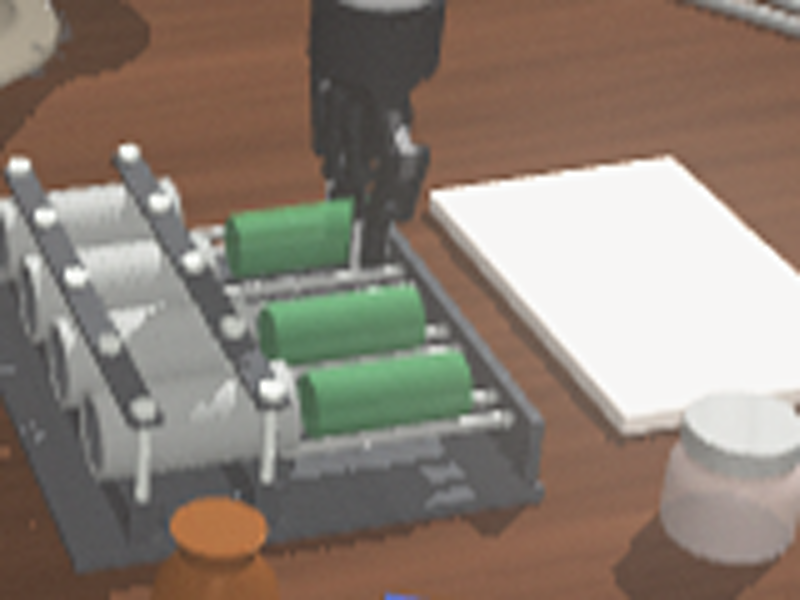

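Call:
{"fn": "drive_tool", "kwargs": {"steps": [[0,0,-7,0,-1],[0,0,-15,0,-1],[0,0,-15,0,-0.17],[0,0,-15,0,-0.17],[0,0,-15,0,-0.17]]}}

```text
clock: 25.9
position: [0.5111, 0.133, 0.0761]
ee_rot: [0.014, 0.999, -0.031, 0.004]
contact_force: [-0.3, 0.4, -2.3]
width: 0.0376
```

```bash
python3 - <<'E'
from h import *
snap("scene","s25.png",(280,150,440,270),5);s,M=st(); print(tocar(s["position"]))
E
```

```text
t 25.95 pos [0.511 0.133 0.076] yaw(toolx) -0.0611 zaxis [ 0.007 -0.029 -1.   ] w 0.0375 F [-0.4  0.7 -1.7]
[0.14773101 0.03414583 0.0760335 ]
```

View pics/s25.png

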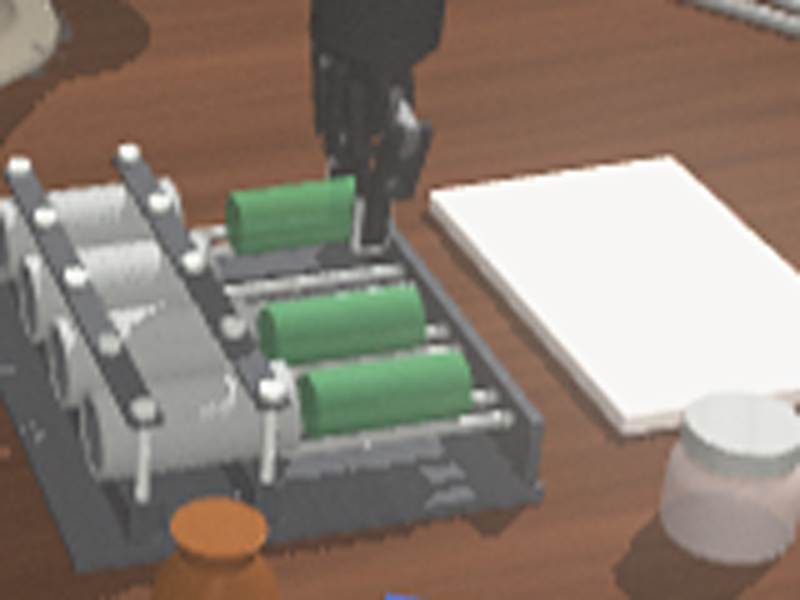

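Call:
{"fn": "drive_tool", "kwargs": {"steps": [[0,0,0,0,-0.14],[0,0,0,0,-0.14],[0,0,0,0,-0.13],[0,0,0,0,-0.13]]}}

```text
clock: 26.35
position: [0.511, 0.133, 0.0759]
ee_rot: [0.014, 0.999, -0.031, 0.004]
contact_force: [-0.4, -0.1, -3.6]
width: 0.0373
```

```bash
python3 - <<'E'
from h import *
snap("scene","s26.png",(280,150,440,270),5);s,M=st(); print(tocar(s["position"]))
E
```

```text
t 26.40 pos [0.511  0.133  0.0759] yaw(toolx) -0.0611 zaxis [ 0.007 -0.029 -1.   ] w 0.0376 F [ 0.1  0.4 -2.5]
[0.1477593  0.03419375 0.0759388 ]
```

View pics/s26.png

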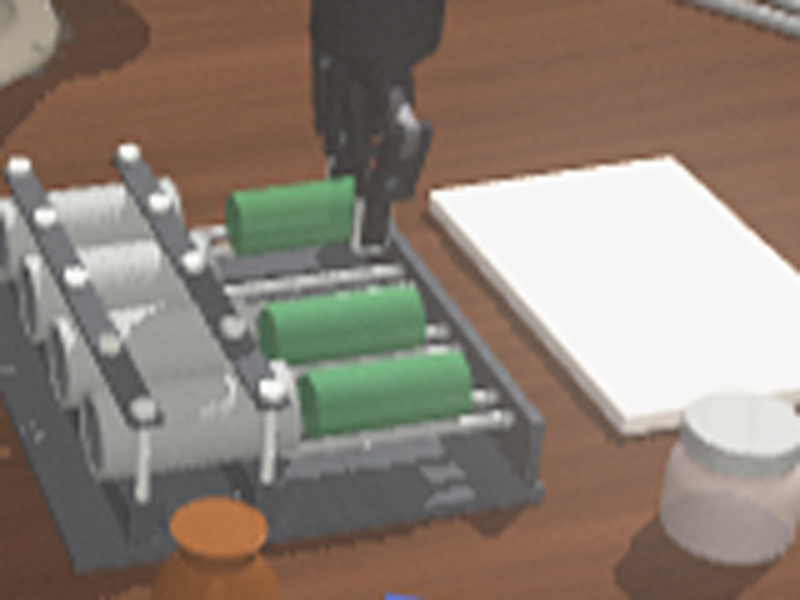

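Call:
{"fn": "drive_tool", "kwargs": {"steps": [[0,0,0,0,-0.126],[0,0,0,0,-0.126],[0,0,0,0,-0.122],[0,0,0,0,-0.122]]}}

```text
clock: 26.8
position: [0.511, 0.133, 0.076]
ee_rot: [0.014, 0.999, -0.031, 0.004]
contact_force: [-0.4, 0.9, -2.0]
width: 0.0376
```

```bash
python3 - <<'E'
from h import *
snap("scene","s27.png",(280,150,440,270),5);s,M=st(); print(tocar(s["position"]))
E
```

```text
t 26.85 pos [0.511 0.133 0.076] yaw(toolx) -0.0612 zaxis [ 0.007 -0.029 -1.   ] w 0.0372 F [ 0.4 -0.7 -2.9]
[0.14773336 0.0341579  0.07595889]
```

View pics/s27.png

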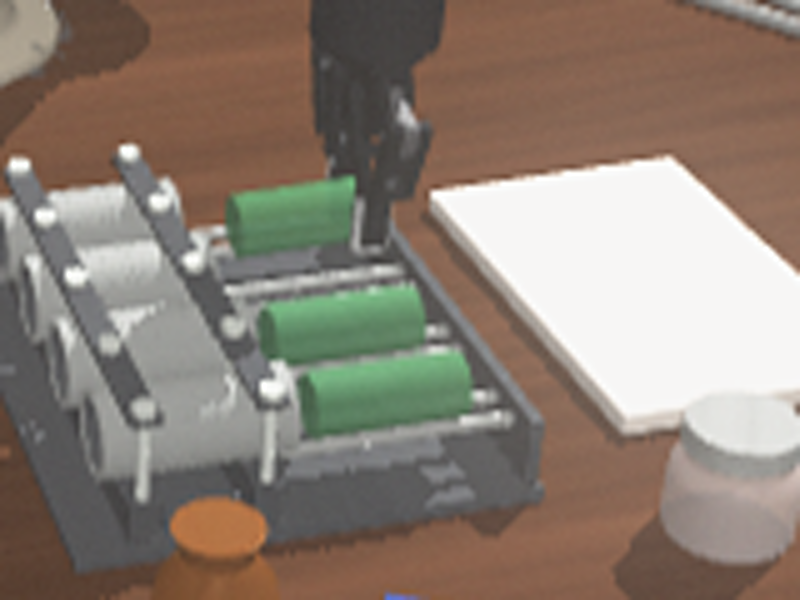

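Call:
{"fn": "drive_tool", "kwargs": {"steps": [[0,0,14,0,-0.122],[0,0,27,0,-0.122],[0,0,27,0,-0.118],[0,0,27,0,-0.118]]}}

```text
clock: 27.25
position: [0.5111, 0.1322, 0.049]
ee_rot: [0.014, 0.999, -0.031, 0.004]
contact_force: [-0.2, 0.3, -2.6]
width: 0.0377
```

Call:
{"fn": "drive_tool", "kwargs": {"steps": [[0,0,0,0,-0.114],[0,0,0,0,-0.114]]}}

```text
clock: 27.45
position: [0.5114, 0.1322, 0.0497]
ee_rot: [0.014, 0.999, -0.031, 0.004]
contact_force: [-0.1, -0.7, -1.0]
width: 0.0374
```

```bash
python3 - <<'E'
from h import *
snap("scene","s28.png",(280,150,440,270),5);s,M=st(); print(tocar(s["position"]))
E
```

```text
t 27.50 pos [0.5114 0.1322 0.0496] yaw(toolx) -0.0612 zaxis [ 0.007 -0.029 -1.   ] w 0.0380 F [-0.4 -0.4 -2.1]
[0.14698933 0.03370002 0.04962416]
```

View pics/s28.png

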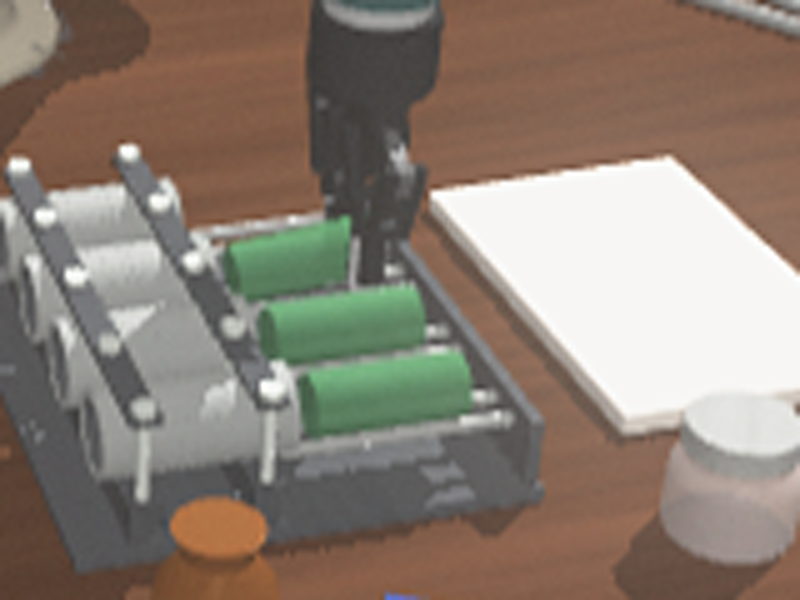

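Call:
{"fn": "drive_tool", "kwargs": {"steps": [[0,0,-5,0,-0.114],[0,0,-10,0,-0.114],[0,0,-15,0,-0.114],[0,0,-20,0,-0.114],[0,0,-20,0,-0.114]]}}

```text
clock: 28.0
position: [0.5118, 0.1331, 0.0707]
ee_rot: [0.014, 0.999, -0.031, 0.005]
contact_force: [-0.8, 0.8, -1.0]
width: 0.0377
```

```bash
python3 - <<'E'
from h import *
snap("scene","s29.png",(280,150,440,270),5);s,M=st(); print(tocar(s["position"]))
E
```

```text
t 28.05 pos [0.5117 0.1331 0.0703] yaw(toolx) -0.0614 zaxis [ 0.009 -0.028 -1.   ] w 0.0379 F [ 0.1  0.9 -0.3]
[0.1479335  0.03344151 0.07030997]
```

View pics/s29.png

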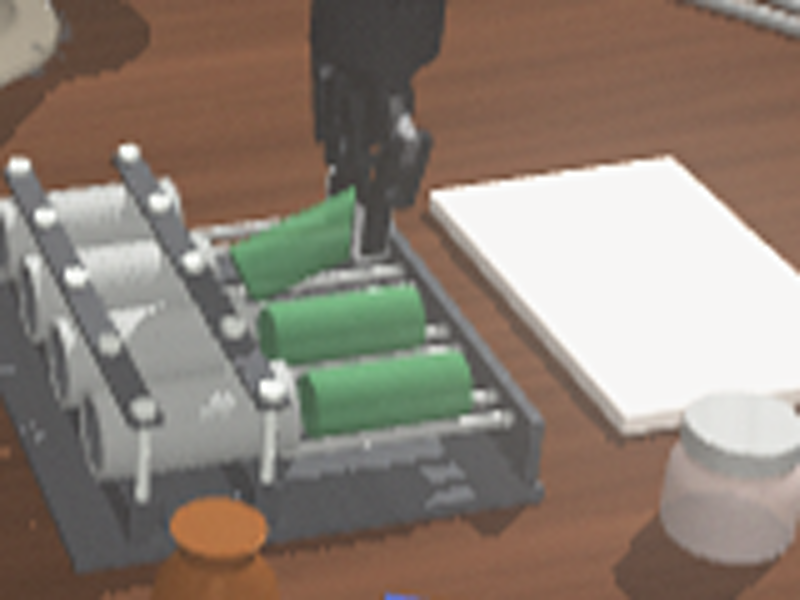

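Call:
{"fn": "drive_tool", "kwargs": {"steps": [[0,0,-6,0,-0.114],[0,0,-12,0,-0.114],[0,0,-18,0,-0.114],[0,0,-24,0,-0.114],[0,0,-24,0,-0.114]]}}

```text
clock: 28.55
position: [0.5122, 0.1342, 0.0955]
ee_rot: [0.013, 0.999, -0.031, 0.006]
contact_force: [0.1, 2.2, 0.5]
width: 0.0382
```

```bash
python3 - <<'E'
from h import *
snap("scene","s30.png",(280,150,440,270),5);s,M=st(); print(tocar(s["position"]))
E
```

```text
t 28.60 pos [0.5122 0.1344 0.0953] yaw(toolx) -0.0618 zaxis [ 0.011 -0.027 -1.   ] w 0.0380 F [0.4 2.3 1.6]
[0.14923289 0.03306094 0.09525941]
```

View pics/s30.png

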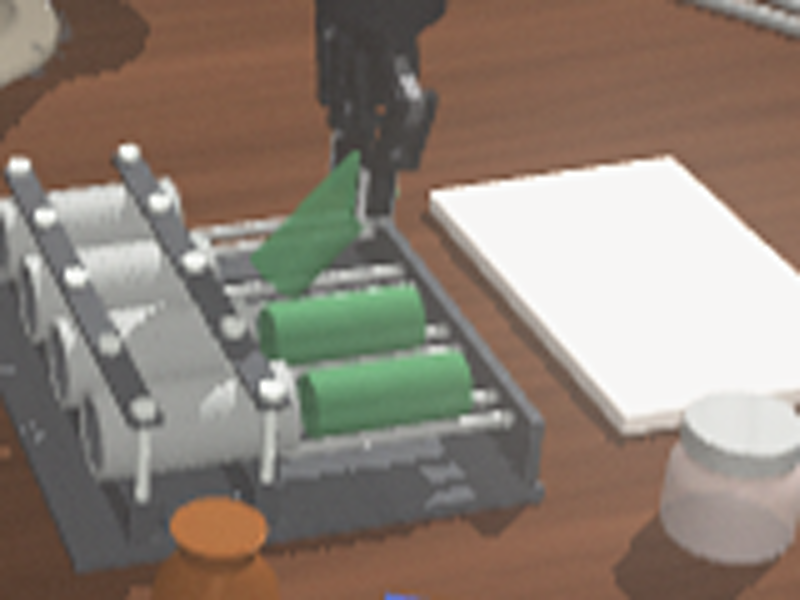

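Call:
{"fn": "drive_tool", "kwargs": {"steps": [[0,0,-5,0,-0.114],[0,0,-10,0,-0.114],[0,0,-16,0,-0.114],[0,0,-20,0,-0.114],[0,0,-20,0,-0.114]]}}

```text
clock: 29.1
position: [0.5126, 0.1352, 0.1162]
ee_rot: [0.013, 0.999, -0.031, 0.007]
contact_force: [0.2, 0.5, 2.1]
width: 0.038
```

```bash
python3 - <<'E'
from h import *
snap("scene","s31.png",(280,150,440,270),5);s,M=st(); print(tocar(s["position"]))
E
```

```text
t 29.15 pos [0.5126 0.1352 0.1161] yaw(toolx) -0.0618 zaxis [ 0.013 -0.026 -1.   ] w 0.0380 F [-0.3  0.6  3.1]
[0.1500685  0.03269798 0.11608191]
```

View pics/s31.png

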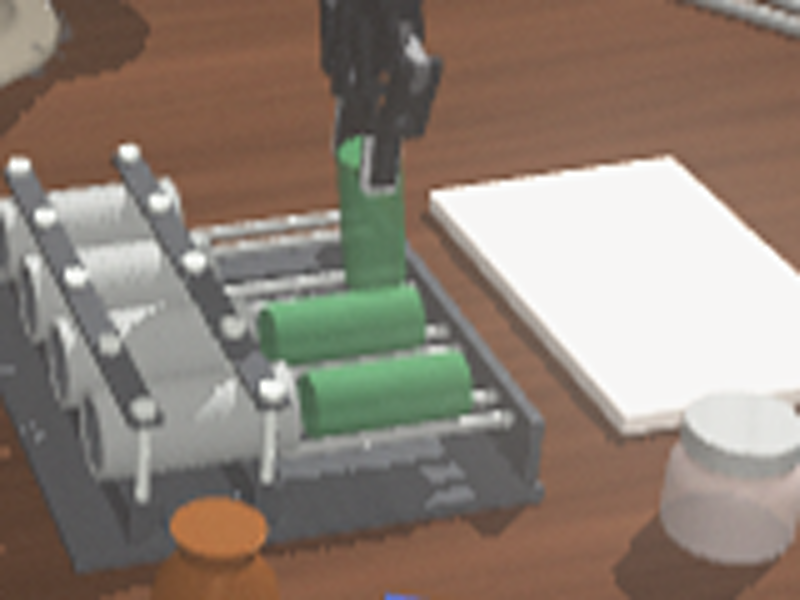

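Call:
{"fn": "drive_tool", "kwargs": {"steps": [[0,0,0,0,-1],[0,0,0,0,-1],[0,0,-5,0,-1],[0,0,-15,0,-1],[0,0,-15,0,-1]], "squeeze": 35}}

```text
clock: 29.65
position: [0.5135, 0.1357, 0.1323]
ee_rot: [0.013, 0.999, -0.031, 0.008]
contact_force: [0.5, 0.1, -2.5]
width: 0.0366
```

```bash
python3 - <<'E'
from h import *
snap("scene","s32.png",(280,150,440,270),5);snap("side","d32.png",(230,130,360,330),3);s,M=st(); print(tocar(s["position"]))
E
```

```text
t 29.75 pos [0.5127 0.1356 0.1314] yaw(toolx) -0.0619 zaxis [ 0.013 -0.026 -1.   ] w 0.0364 F [-0.8  0.8 -2. ]
[0.15042205 0.03263534 0.1313823 ]
```

View pics/s32.png

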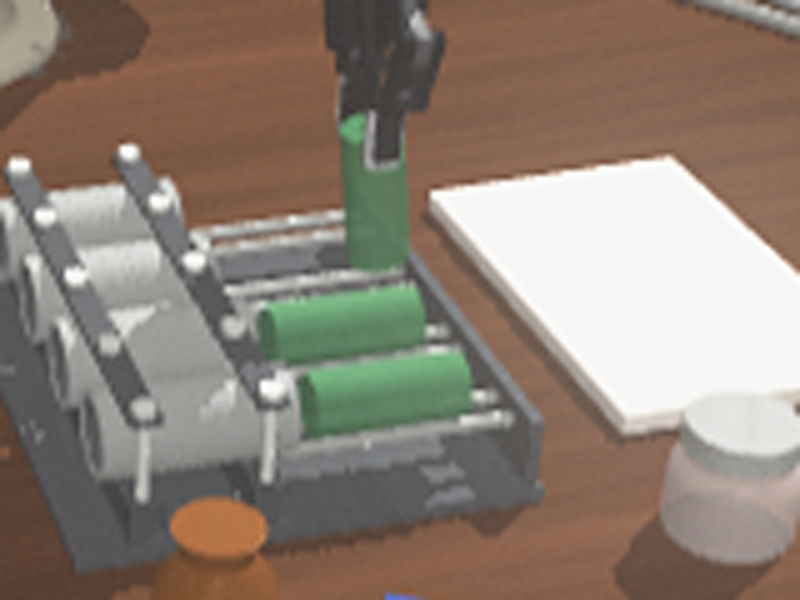

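View pics/d32.png

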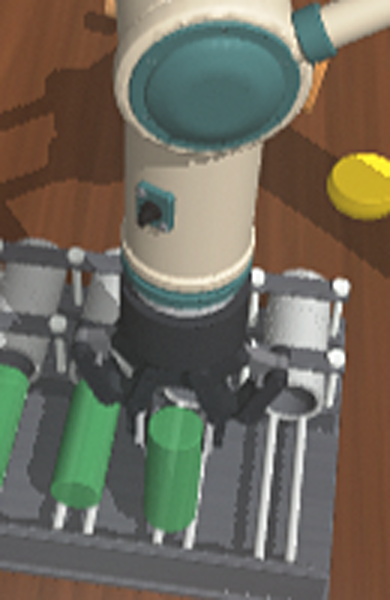

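```bash
python3 - <<'E'
from h import *
s,M=st(); print(shift(M,[.435,.335,.145],s["position"]))
E
```

```text
t 29.75 pos [0.5127 0.1356 0.1314] yaw(toolx) -0.0619 zaxis [ 0.013 -0.026 -1.   ] w 0.0364 F [-0.8  0.8 -2. ]
[ -89.7 -193.8  -19.9]
```

Call:
{"fn": "drive_tool", "kwargs": {"steps": [[0,-10,-20,0,-1],[-20,-50,-20,0,-1],[-45,-95,-20,0,-1],[-70,-140,-20,0,-1],[-85,-180,-20,0,-1]]}}

```text
clock: 30.25
position: [0.4367, 0.3221, 0.1452]
ee_rot: [0.013, 0.999, -0.031, 0.006]
contact_force: [1.2, 0.2, -1.6]
width: 0.0365
```

Call:
{"fn": "drive_tool", "kwargs": {"steps": [[-5,-12,0,0,-1],[-5,-14,0,0,-1],[-5,-14,0,0,-1]]}}

```text
clock: 30.55
position: [0.4328, 0.3357, 0.1444]
ee_rot: [0.014, 0.999, -0.031, 0.006]
contact_force: [0.7, -1.1, -1.6]
width: 0.0365
```

```bash
python3 - <<'E'
from h import *
snap("scene","s33.png",(320,90,480,230),4.2);snap("side","d33.png",(200,200,420,420),2.7);s,M=st()
E
```

```text
t 30.65 pos [0.4332 0.3349 0.1446] yaw(toolx) -0.0632 zaxis [ 0.012 -0.028 -1.   ] w 0.0363 F [ 0.4 -0.8 -2. ]
```

View pics/s33.png

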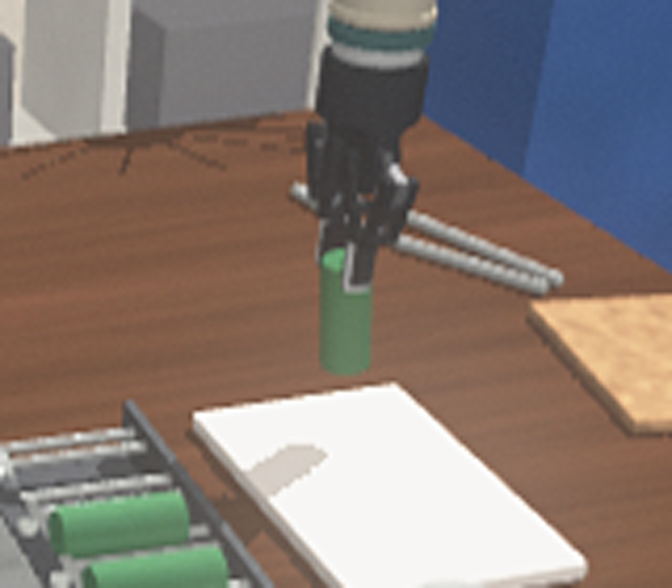

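View pics/d33.png

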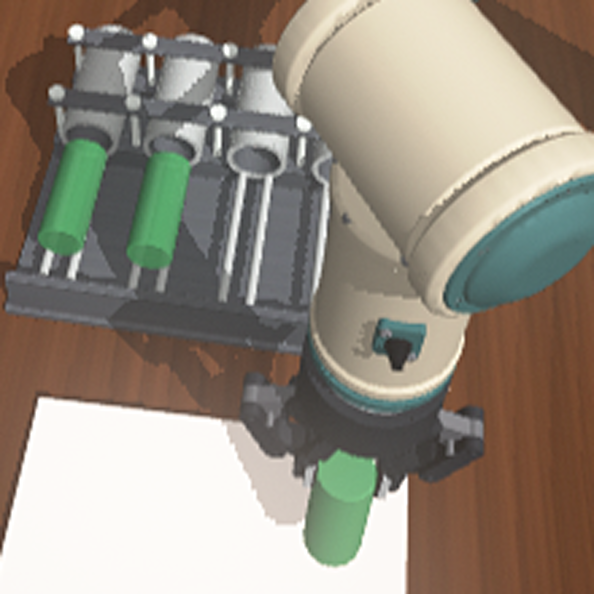

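Call:
{"fn": "drive_tool", "kwargs": {"steps": [[0,0,15,0,-1],[0,0,30,0,-1],[0,0,42,0,-1],[0,0,46,0,-1],[0,0,48,0,-1]]}}

```text
clock: 31.15
position: [0.434, 0.3328, 0.0962]
ee_rot: [0.014, 0.999, -0.032, 0.006]
contact_force: [-0.4, -0.9, -2.6]
width: 0.0364
```

Call:
{"fn": "drive_tool", "kwargs": {"steps": [[0,0,2,0,-1],[0,0,4,0,-1],[0,0,4,0,-1]]}}

```text
clock: 31.45
position: [0.4342, 0.3327, 0.0924]
ee_rot: [0.014, 0.999, -0.032, 0.006]
contact_force: [-0.0, 0.7, -3.0]
width: 0.0365
```

Call:
{"fn": "drive_tool", "kwargs": {"steps": [[0,0,2,0,-1],[0,0,4,0,-1],[0,0,4,0,-1]]}}

```text
clock: 31.75
position: [0.4347, 0.3335, 0.0897]
ee_rot: [0.013, 0.999, -0.032, 0.007]
contact_force: [-1.1, -0.1, 4.3]
width: 0.0364
```

Call:
{"fn": "drive_tool", "kwargs": {"steps": [[0,0,1,0,-1],[0,0,1,0,-0.114],[0,0,1,0,-0.114],[0,0,1,0,-0.1],[0,0,1,0,-0.1]]}}

```text
clock: 32.25
position: [0.4347, 0.3332, 0.0884]
ee_rot: [0.013, 0.999, -0.032, 0.007]
contact_force: [0.3, -0.2, 0.8]
width: 0.0383
```

```bash
python3 - <<'E'
from h import *
snap("scene","s34.png",(320,90,480,230),4.2);s,M=st()
E
```

```text
t 32.30 pos [0.4347 0.3332 0.0883] yaw(toolx) -0.0644 zaxis [ 0.013 -0.027 -1.   ] w 0.0386 F [0.4 1.  0.5]
```

View pics/s34.png

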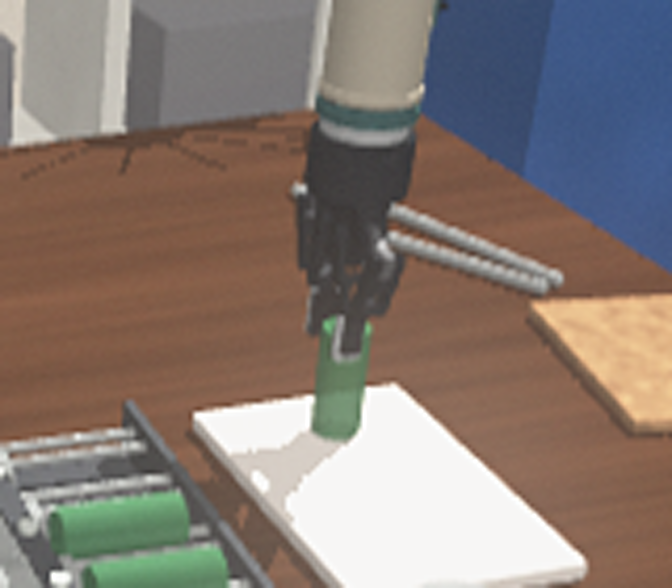

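Now open gently and rise.

Call:
{"fn": "drive_tool", "kwargs": {"steps": [[0,0,0,0,-0.05],[0,0,0,0,0.05],[0,0,0,0,0.2],[0,0,0,0,0.35],[0,0,0,0,0.35]]}}

```text
clock: 32.8
position: [0.4347, 0.3333, 0.0883]
ee_rot: [0.013, 0.999, -0.032, 0.007]
contact_force: [0.4, 0.4, 0.6]
width: 0.0577
```

Call:
{"fn": "drive_tool", "kwargs": {"steps": [[0,0,-10,0,0.35],[0,0,-30,0,0.35],[0,0,-60,0,0.35],[0,0,-100,0,0.35],[0,0,-100,0,0.35]]}}

```text
clock: 33.3
position: [0.4366, 0.3381, 0.1946]
ee_rot: [0.01, 0.999, -0.032, 0.012]
contact_force: [0.9, 0.4, 0.3]
width: 0.0578
```

```bash
python3 - <<'E'
from h import *
snap("scene","s35.png",(240,90,480,290),3.2);s,M=st(); 
t=o+.147*cx-.0365*cy; t[2]=.17; print(shift(M,t,s["position"]))
E
```

```text
t 33.35 pos [0.4352 0.3372 0.192 ] yaw(toolx) -0.0643 zaxis [ 0.019 -0.023 -1.   ] w 0.0577 F [-0.1 -0.9  0.4]
[158.9 198.7  29.7]
```

View pics/s35.png

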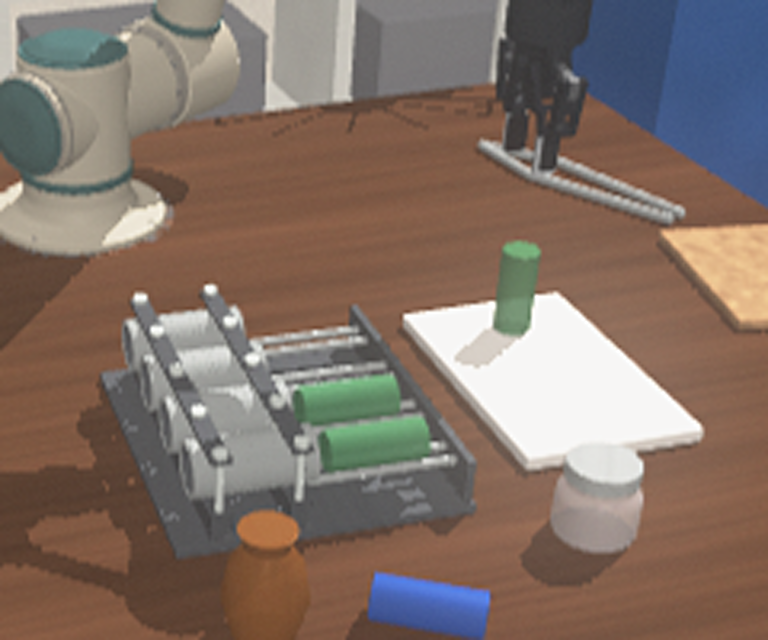

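Call:
{"fn": "drive_tool", "kwargs": {"steps": [[30,45,0,0,0.35],[65,90,5,0,0.35],[100,135,10,0,0.35],[135,175,20,0,0.35],[157,198,30,0,0.35]]}}

```text
clock: 33.85
position: [0.5765, 0.1315, 0.1705]
ee_rot: [0.011, 0.999, -0.032, 0.01]
contact_force: [0.9, 0.6, -0.9]
width: 0.0576
```

Call:
{"fn": "drive_tool", "kwargs": {"steps": [[1,0,5,0,0.35],[1,0,10,0,0.35],[1,0,10,0,0.35]]}}

```text
clock: 34.15
position: [0.5759, 0.1318, 0.159]
ee_rot: [0.011, 0.999, -0.032, 0.008]
contact_force: [0.2, 0.4, 0.7]
width: 0.0578
```

```bash
python3 - <<'E'
from h import *
s,M=st(); C=cal("wrist"); im=snap("wrist","w36.png")
hsv=cv2.cvtColor(im,cv2.COLOR_BGR2HSV)
g=cv2.inRange(hsv,(50,90,40),(85,255,200)); n,l,stt,cen=cv2.connectedComponentsWithStats(g)
for i in range(1,n):
    if stt[i,4]>300:
        x,y,w,h,a=stt[i]; print(stt[i])
        # midline at rows
        rows=[y+int(h*.15),y+int(h*.6)]
        mids=[(np.nonzero(l[r]==i)[0].mean(),r) for r in rows]; T=unp("wrist",mids,.070,C); print([tocar(t).round(4) for t in T])
        tp=unp("wrist",[(np.nonzero(l[y+2]==i)[0].mean(),y)],.075,C)[0]; print("end",tocar(tp))
t=o+.147*cx-.0365*cy; t[2]=.04; s,M=st(); print(tocar(s["position"]),shift(M,t,s["position"]))
E
```

```text
t 34.15 pos [0.5759 0.1318 0.159 ] yaw(toolx) -0.0642 zaxis [ 0.015 -0.023 -1.   ] w 0.0578 F [0.2 0.4 0.7]
[ 268  185   50  125 5515]
[array([ 0.1515, -0.035 ,  0.07  ]), array([ 0.1071, -0.0353,  0.07  ])]
end [ 0.16584445 -0.03476459  0.075     ]
[ 361  187   55   99 3600]
[array([ 0.1523, -0.1042,  0.07  ]), array([ 0.1176, -0.1038,  0.07  ])]
end [ 0.16382055 -0.10069679  0.075     ]
t 34.20 pos [0.5762 0.1323 0.1598] yaw(toolx) -0.0632 zaxis [ 0.017 -0.023 -1.   ] w 0.0576 F [-0.6 -0.6 -0.9]
[ 0.1508471  -0.03093904  0.15976366] [  3.4   1.2 119.9]
```

View pics/w36.png

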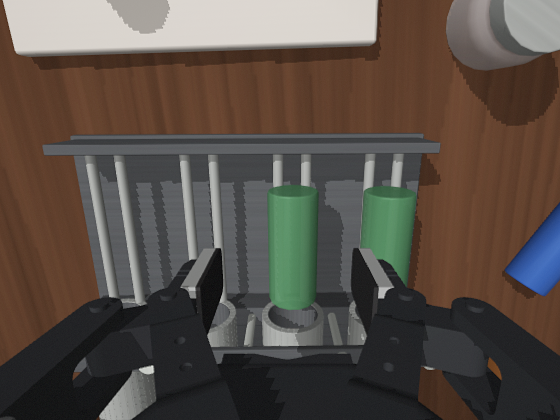

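Call:
{"fn": "drive_tool", "kwargs": {"steps": [[2,1,35,0,0.35],[2,1,70,0,0.35],[2,1,95,0,0.35],[2,1,112,0,0.35],[2,1,119,0,0.35]]}}

```text
clock: 34.7
position: [0.5781, 0.1299, 0.0395]
ee_rot: [0.011, 0.999, -0.031, 0.007]
contact_force: [-0.7, -0.3, -0.1]
width: 0.0577
```

```bash
python3 - <<'E'
from h import *
snap("wrist","w37.png"); s,M=st(); print(tocar(s["position"]))
E
```

```text
t 34.75 pos [0.5783 0.1297 0.0394] yaw(toolx) -0.0612 zaxis [ 0.014 -0.023 -1.   ] w 0.0574 F [-0.5  0.1 -1. ]
[ 0.14837202 -0.03319792  0.03937078]
```

View pics/w37.png

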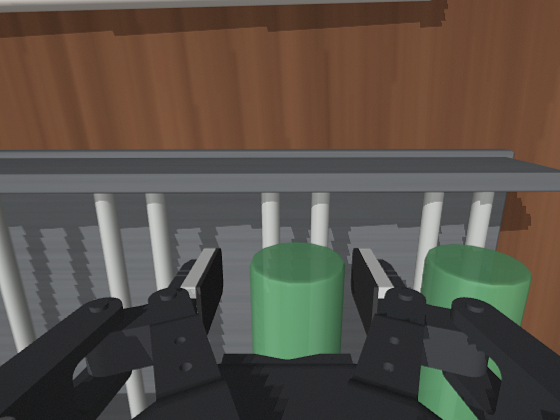

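Call:
{"fn": "drive_tool", "kwargs": {"steps": [[4,0,0,0,0.35],[4,0,0,0,0.1],[4,0,0,0,-0.3],[4,0,0,0,-1],[4,0,0,0,-1]], "squeeze": 20}}

```text
clock: 35.25
position: [0.5824, 0.1299, 0.0406]
ee_rot: [0.011, 0.999, -0.031, 0.008]
contact_force: [-3.2, 2.4, 5.3]
width: 0.0374
```

Call:
{"fn": "drive_tool", "kwargs": {"steps": [[0,0,0,0,-1],[0,0,-5,0,-1],[0,0,-10,0,-1],[0,0,-10,0,-0.122],[0,0,-10,0,-0.114]]}}

```text
clock: 35.75
position: [0.5824, 0.1301, 0.0507]
ee_rot: [0.011, 0.999, -0.031, 0.008]
contact_force: [-0.2, 0.5, -1.8]
width: 0.0376
```

Call:
{"fn": "drive_tool", "kwargs": {"steps": [[0,0,0,0,-0.114],[0,0,0,0,-0.114],[0,0,-5,0,-0.114],[0,0,-10,0,-0.114],[0,0,-10,0,-0.114]]}}

```text
clock: 36.25
position: [0.5825, 0.1304, 0.0616]
ee_rot: [0.011, 0.999, -0.031, 0.008]
contact_force: [-0.6, -0.7, -0.8]
width: 0.0376
```

```bash
python3 - <<'E'
from h import *
snap("scene","s38.png",(280,150,440,270),5);s,M=st(); print(tocar(s["position"]))
E
```

```text
t 36.30 pos [0.5824 0.1304 0.0613] yaw(toolx) -0.0618 zaxis [ 0.016 -0.022 -1.   ] w 0.0379 F [-0.4  1.  -0.5]
[ 0.14938861 -0.03730072  0.0612645 ]
```

View pics/s38.png

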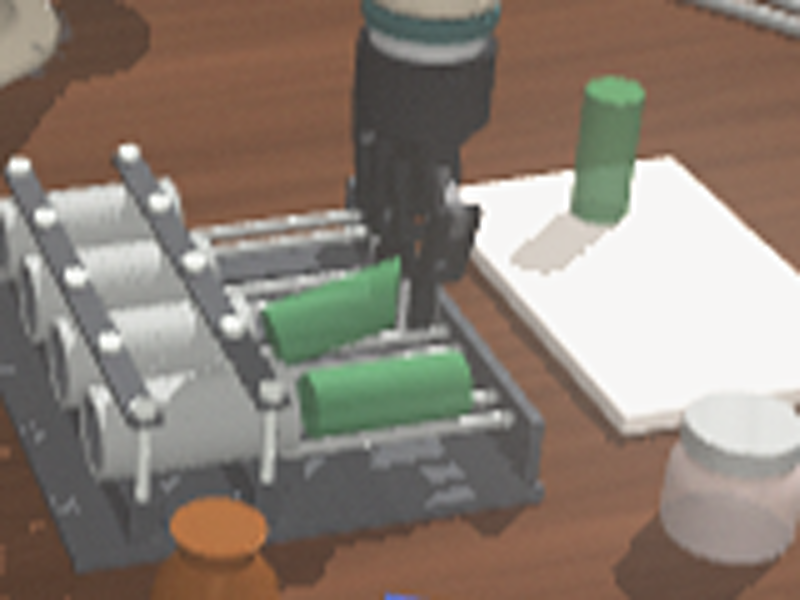

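Call:
{"fn": "drive_tool", "kwargs": {"steps": [[0,0,-6,0,-0.114],[0,0,-12,0,-0.114],[0,0,-18,0,-0.114],[0,0,-24,0,-0.114],[0,0,-30,0,-0.114]]}}

```text
clock: 36.8
position: [0.582, 0.1311, 0.0919]
ee_rot: [0.011, 0.999, -0.031, 0.008]
contact_force: [0.4, -0.6, -1.9]
width: 0.038
```

Call:
{"fn": "drive_tool", "kwargs": {"steps": [[0,0,-5,0,-0.114],[0,0,-10,0,-0.114],[0,0,-16,0,-0.114],[0,0,-22,0,-0.114],[0,0,-24,0,-0.114]]}}

```text
clock: 37.3
position: [0.5822, 0.1318, 0.1167]
ee_rot: [0.01, 0.999, -0.031, 0.009]
contact_force: [0.7, 0.1, -1.9]
width: 0.0378
```

```bash
python3 - <<'E'
from h import *
snap("scene","s39.png",(280,150,440,270),5);s,M=st(); print(tocar(s["position"]))
E
```

```text
t 37.35 pos [0.5822 0.1319 0.1168] yaw(toolx) -0.0617 zaxis [ 0.017 -0.021 -1.   ] w 0.0377 F [ 0.1 -0.2 -0.8]
[ 0.15079791 -0.03694631  0.11679093]
```

View pics/s39.png

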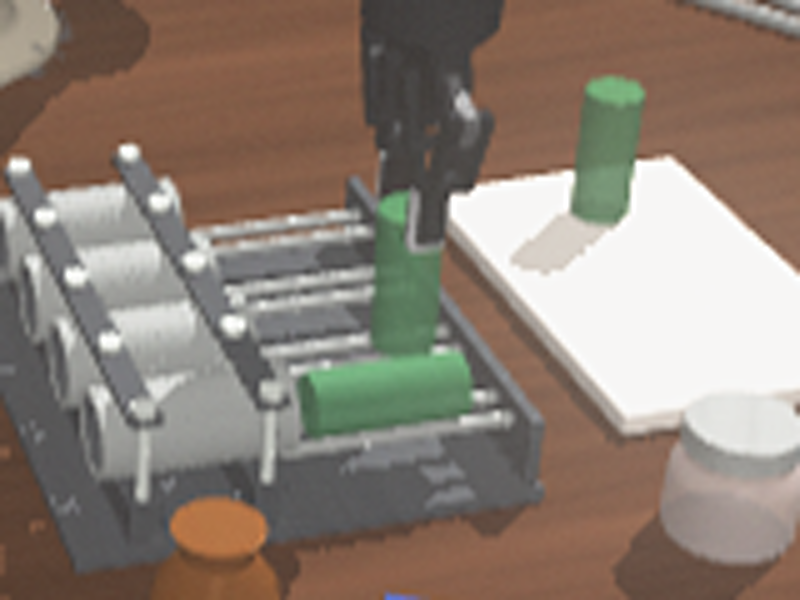

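Call:
{"fn": "drive_tool", "kwargs": {"steps": [[0,0,0,0,-1],[0,0,0,0,-1],[0,0,-10,0,-1],[0,0,-25,0,-1],[0,0,-30,0,-1]], "squeeze": 35}}

```text
clock: 37.85
position: [0.5826, 0.1326, 0.1484]
ee_rot: [0.01, 0.999, -0.031, 0.01]
contact_force: [0.6, 0.4, -2.2]
width: 0.0368
```

```bash
python3 - <<'E'
from h import *
snap("scene","s40.png",(280,130,440,250),5);s,M=st(); print(shift(M,[.525,.335,.145],s["position"]))
E
```

```text
t 37.90 pos [0.5827 0.1326 0.1487] yaw(toolx) -0.0617 zaxis [ 0.021 -0.021 -1.   ] w 0.0365 F [ 1.1  0.2 -1. ]
[ -70.2 -198.4   -1.7]
```

View pics/s40.png

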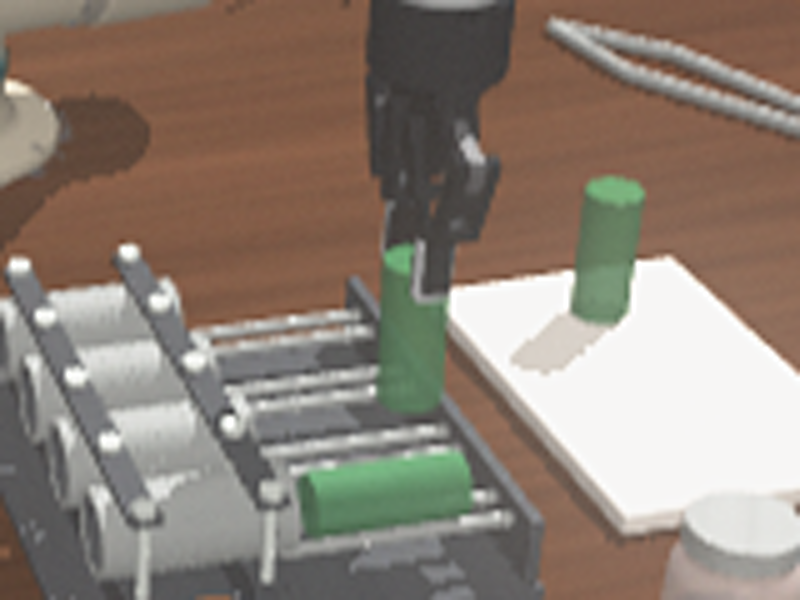

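Call:
{"fn": "drive_tool", "kwargs": {"steps": [[-12,-40,-2,0,-1],[-28,-85,-2,0,-1],[-45,-130,-2,0,-1],[-60,-170,-2,0,-1],[-70,-196,-2,0,-1]]}}

```text
clock: 38.4
position: [0.5234, 0.3354, 0.1448]
ee_rot: [0.01, 0.999, -0.03, 0.01]
contact_force: [0.2, -0.5, -2.4]
width: 0.0367
```

Call:
{"fn": "drive_tool", "kwargs": {"steps": [[0,-2,0,0,-1],[0,-2,15,0,-1],[0,-2,30,0,-1],[0,-2,42,0,-1],[0,-2,50,0,-1]]}}

```text
clock: 38.9
position: [0.5242, 0.3354, 0.0934]
ee_rot: [0.01, 0.999, -0.03, 0.009]
contact_force: [0.0, -0.2, -2.8]
width: 0.0365
```

```bash
python3 - <<'E'
from h import *
snap("scene","s41.png",(320,90,480,230),4.2);s,M=st()
E
```

```text
t 38.95 pos [0.5237 0.3352 0.0924] yaw(toolx) -0.0606 zaxis [ 0.016 -0.022 -1.   ] w 0.0363 F [-0.3  0.3 -3.2]
```

View pics/s41.png

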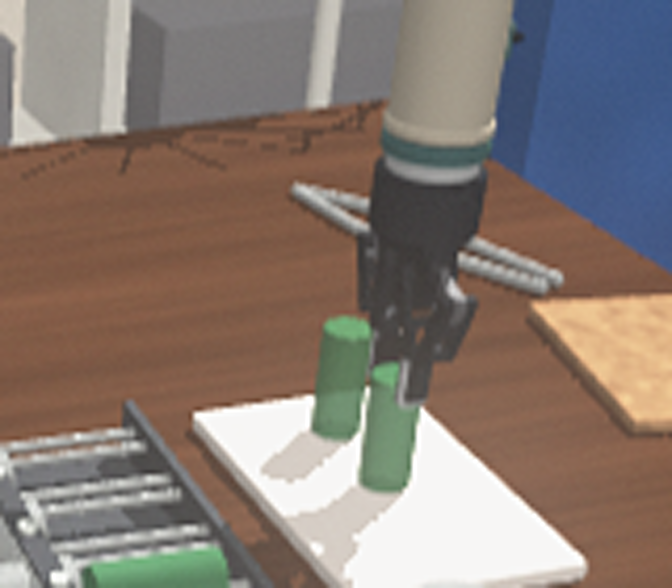

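Lower in small steps to contact.

Call:
{"fn": "drive_tool", "kwargs": {"steps": [[0,0,1,0,-1],[0,0,3,0,-1],[0,0,3,0,-1]]}}

```text
clock: 39.25
position: [0.5242, 0.3352, 0.0899]
ee_rot: [0.01, 0.999, -0.031, 0.009]
contact_force: [-0.1, 0.1, -2.1]
width: 0.0363
```

Call:
{"fn": "drive_tool", "kwargs": {"steps": [[0,0,1,0,-1],[0,0,3,0,-1],[0,0,3,0,-1]]}}

```text
clock: 39.55
position: [0.5247, 0.3358, 0.0896]
ee_rot: [0.009, 0.999, -0.031, 0.01]
contact_force: [-2.4, -0.6, 9.4]
width: 0.0366
```

Call:
{"fn": "drive_tool", "kwargs": {"steps": [[0,0,0,0,-1],[0,0,0,0,-0.114],[0,0,0,0,-0.114],[0,0,0,0,-0.1],[0,0,0,0,-0.1]]}}

```text
clock: 40.05
position: [0.5251, 0.3359, 0.0896]
ee_rot: [0.009, 0.999, -0.031, 0.01]
contact_force: [0.5, 0.6, 0.2]
width: 0.0384
```

Call:
{"fn": "drive_tool", "kwargs": {"steps": [[0,0,0,0,-0.05],[0,0,0,0,0.05],[0,0,0,0,0.2],[0,0,0,0,0.35],[0,0,0,0,0.35]]}}

```text
clock: 40.55
position: [0.525, 0.3359, 0.0896]
ee_rot: [0.009, 0.999, -0.031, 0.01]
contact_force: [0.1, 0.9, 0.6]
width: 0.0577
```

Call:
{"fn": "drive_tool", "kwargs": {"steps": [[0,0,-10,0,0.35],[0,0,-30,0,0.35],[0,0,-60,0,0.35],[0,0,-100,0,0.35],[0,0,-100,0,0.35]]}}

```text
clock: 41.05
position: [0.5263, 0.3398, 0.1966]
ee_rot: [0.006, 0.999, -0.031, 0.016]
contact_force: [0.7, -0.5, 0.6]
width: 0.0575
```

```bash
python3 - <<'E'
from h import *
snap("scene","s42.png",(240,90,480,290),3.2);s,M=st(); 
t=o+.147*cx-.1075*cy; t[2]=.16; print(shift(M,t,s["position"]))
E
```

```text
t 41.10 pos [0.5249 0.339  0.1938] yaw(toolx) -0.0609 zaxis [ 0.027 -0.016 -1.   ] w 0.0577 F [-1.2  0.2 -0.4]
[139.3 206.3  40.6]
```

View pics/s42.png

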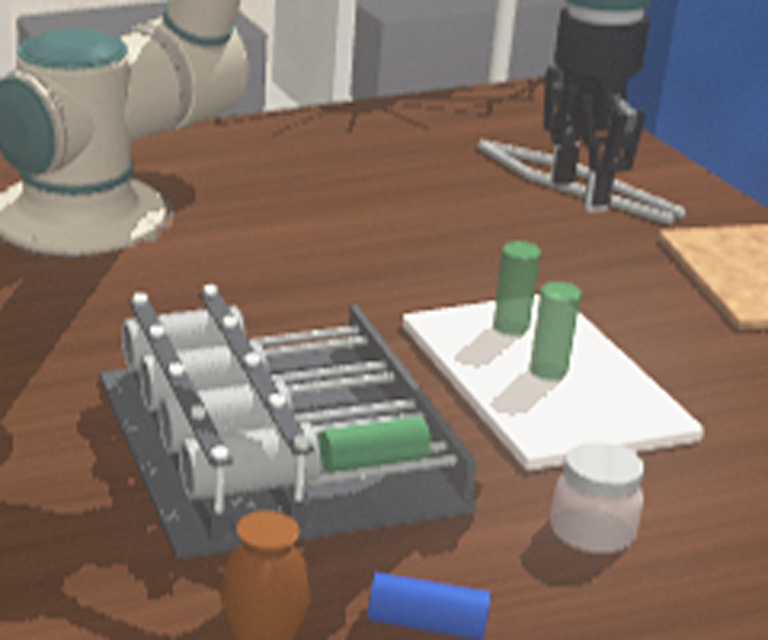

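Call:
{"fn": "drive_tool", "kwargs": {"steps": [[28,42,0,0,0.35],[60,87,5,0,0.35],[90,132,10,0,0.35],[120,177,25,0,0.35],[139,206,38,0,0.35]]}}

```text
clock: 41.6
position: [0.6512, 0.1254, 0.1635]
ee_rot: [0.007, 0.999, -0.031, 0.014]
contact_force: [0.6, 0.7, -0.5]
width: 0.0577
```

Call:
{"fn": "drive_tool", "kwargs": {"steps": [[0,0,2,0,0.35],[0,0,2,0,0.35]]}}

```text
clock: 41.8
position: [0.6505, 0.1239, 0.1596]
ee_rot: [0.007, 0.999, -0.032, 0.012]
contact_force: [-0.4, 0.7, 0.5]
width: 0.0577
```

```bash
python3 - <<'E'
from h import *
s,M=st(); C=cal("wrist"); im=snap("wrist","w43.png")
hsv=cv2.cvtColor(im,cv2.COLOR_BGR2HSV)
g=cv2.inRange(hsv,(50,90,40),(85,255,200)); n,l,stt,cen=cv2.connectedComponentsWithStats(g)
for i in range(1,n):
    if stt[i,4]>300:
        x,y,w,h,a=stt[i]; print(stt[i])
        rows=[y+int(h*.15),y+int(h*.6)]
        mids=[(np.nonzero(l[r]==i)[0].mean(),r) for r in rows]; T=unp("wrist",mids,.070,C); print([tocar(t).round(4) for t in T])
        tp=unp("wrist",[(np.nonzero(l[y+2]==i)[0].mean(),y)],.075,C)[0]; print("end",tocar(tp))
t=o+.147*cx-.1065*cy; t[2]=.04; s,M=st(); print(tocar(s["position"]),shift(M,t,s["position"]))
E
```

```text
t 41.80 pos [0.6505 0.1239 0.1596] yaw(toolx) -0.0638 zaxis [ 0.024 -0.016 -1.   ] w 0.0577 F [-0.4  0.7  0.5]
[ 268  184   45  124 2982]
[array([ 0.1493, -0.1155,  0.07  ]), array([ 0.1058, -0.1146,  0.07  ])]
end [ 0.16360261 -0.10851475  0.075     ]
[263 187   8 112 571]
[array([ 0.1488, -0.0909,  0.07  ]), array([ 0.1094, -0.0908,  0.07  ])]
end [ 0.16167361 -0.09175197  0.075     ]
t 41.85 pos [0.6504 0.1253 0.1604] yaw(toolx) -0.0621 zaxis [ 0.025 -0.015 -1.   ] w 0.0578 F [-0.5  0.7 -0.1]
[ 0.14825791 -0.10543089  0.16043793] [ -2.1  -0.4 120.4]
```

View pics/w43.png

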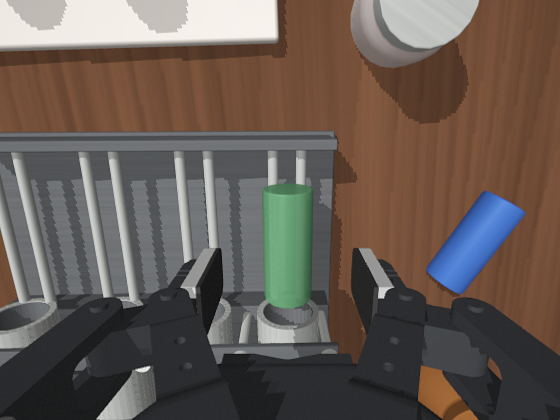

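Call:
{"fn": "drive_tool", "kwargs": {"steps": [[-2,0,35,0,0.35],[-2,0,70,0,0.35],[-2,0,95,0,0.35],[-2,0,112,0,0.35],[-2,0,120,0,0.35]]}}

```text
clock: 42.35
position: [0.6495, 0.1254, 0.0389]
ee_rot: [0.007, 0.999, -0.03, 0.011]
contact_force: [-0.2, -0.1, -0.9]
width: 0.0579
```

```bash
python3 - <<'E'
from h import *
snap("wrist","w44.png"); s,M=st(); print(tocar(s["position"]))
E
```

```text
t 42.40 pos [0.6495 0.1251 0.0385] yaw(toolx) -0.0601 zaxis [ 0.022 -0.015 -1.   ] w 0.0577 F [-0.7 -0.3  0.4]
[ 0.14804857 -0.10454604  0.03848973]
```

View pics/w44.png

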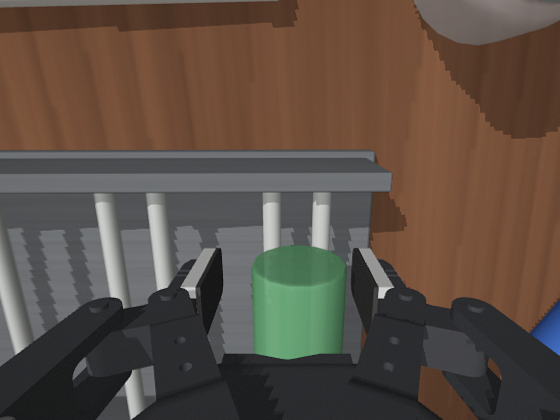

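Bar at column 299 against a jaw centre of 287: 4–5 mm to the right; shift and close as before.

Call:
{"fn": "drive_tool", "kwargs": {"steps": [[4,0,-1,0,0.35],[4,0,-1,0,0.1],[4,0,-1,0,-0.3],[4,0,-1,0,-1],[4,0,-1,0,-1]], "squeeze": 20}}

```text
clock: 42.9
position: [0.6541, 0.1255, 0.0411]
ee_rot: [0.007, 0.999, -0.03, 0.012]
contact_force: [-0.8, 1.7, 6.1]
width: 0.0372
```

Call:
{"fn": "drive_tool", "kwargs": {"steps": [[0,0,0,0,-1],[0,0,-5,0,-1],[0,0,-10,0,-1],[0,0,-10,0,-0.122],[0,0,-10,0,-0.114]]}}

```text
clock: 43.4
position: [0.654, 0.1255, 0.0512]
ee_rot: [0.007, 0.999, -0.03, 0.012]
contact_force: [-0.4, 0.4, -2.2]
width: 0.0382
```

Call:
{"fn": "drive_tool", "kwargs": {"steps": [[0,0,0,0,-0.114],[0,0,0,0,-0.114],[0,0,-5,0,-0.114],[0,0,-10,0,-0.114],[0,0,-10,0,-0.114]]}}

```text
clock: 43.9
position: [0.6542, 0.1257, 0.0622]
ee_rot: [0.007, 0.999, -0.03, 0.013]
contact_force: [-0.0, 0.7, -1.3]
width: 0.0378
```

```bash
python3 - <<'E'
from h import *
snap("scene","s45.png",(280,150,440,270),5);s,M=st(); print(tocar(s["position"]))
E
```

```text
t 43.95 pos [0.654  0.1258 0.0619] yaw(toolx) -0.0605 zaxis [ 0.025 -0.014 -1.   ] w 0.0375 F [-0.7  0.1 -0.6]
[ 0.14895536 -0.10902786  0.06189442]
```

View pics/s45.png

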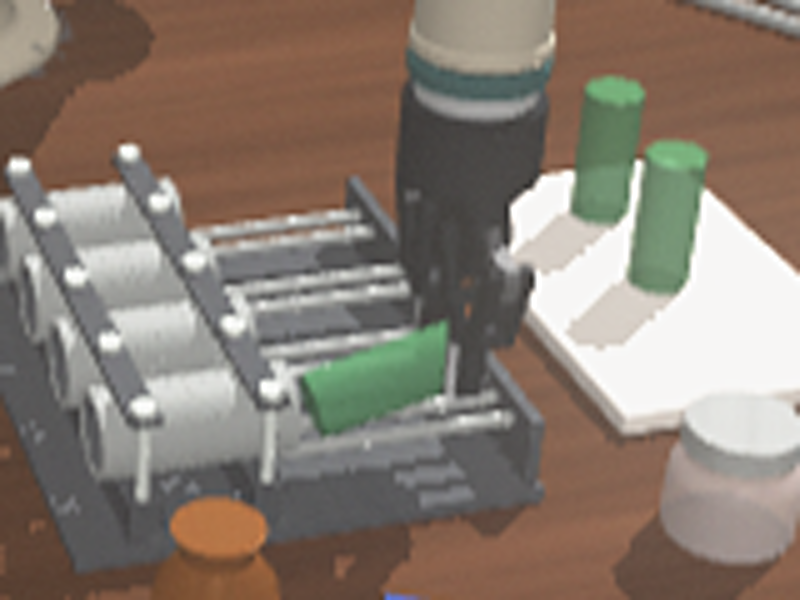

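Call:
{"fn": "drive_tool", "kwargs": {"steps": [[0,0,-6,0,-0.114],[0,0,-12,0,-0.114],[0,0,-18,0,-0.114],[0,0,-24,0,-0.114],[0,0,-30,0,-0.114]]}}

```text
clock: 44.45
position: [0.6533, 0.1262, 0.0925]
ee_rot: [0.006, 0.999, -0.03, 0.013]
contact_force: [-0.2, -0.1, -1.1]
width: 0.038
```

Call:
{"fn": "drive_tool", "kwargs": {"steps": [[0,0,-5,0,-0.114],[0,0,-10,0,-0.114],[0,0,-16,0,-0.114],[0,0,-22,0,-0.114],[0,0,-24,0,-0.114]]}}

```text
clock: 44.95
position: [0.6532, 0.1266, 0.1175]
ee_rot: [0.006, 0.999, -0.03, 0.014]
contact_force: [0.6, -1.1, -2.1]
width: 0.0378
```

```bash
python3 - <<'E'
from h import *
snap("scene","s46.png",(280,150,440,270),5);s,M=st(); print(tocar(s["position"]))
E
```

```text
t 45.00 pos [0.6532 0.1267 0.1175] yaw(toolx) -0.0605 zaxis [ 0.027 -0.013 -1.   ] w 0.0377 F [ 0.1 -0.7 -0.7]
[ 0.1497944  -0.10814728  0.11747986]
```

View pics/s46.png

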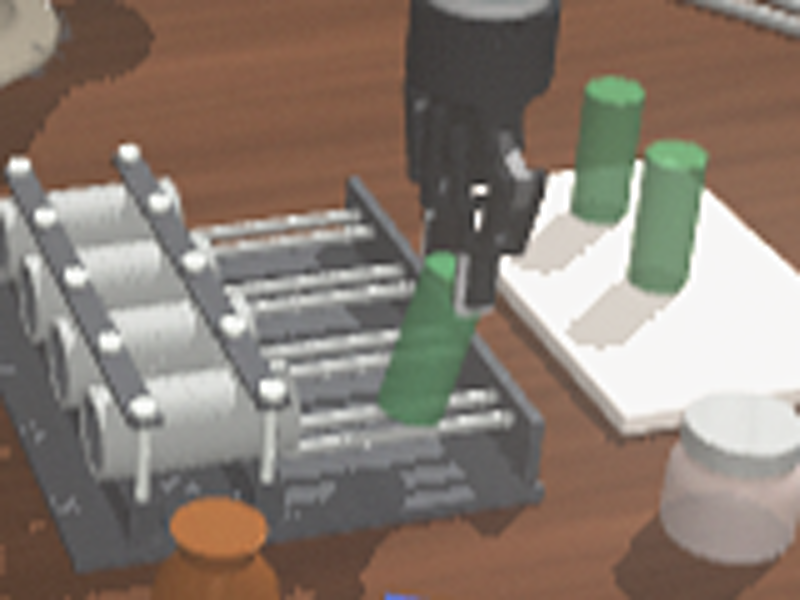

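Call:
{"fn": "drive_tool", "kwargs": {"steps": [[0,0,5,0,-0.114],[0,0,10,0,-0.114],[0,0,10,0,-0.112],[0,0,10,0,-0.112],[0,0,10,0,-0.112]]}}

```text
clock: 45.5
position: [0.6537, 0.1266, 0.1077]
ee_rot: [0.006, 0.999, -0.03, 0.014]
contact_force: [0.2, 0.9, 2.6]
width: 0.0382
```

```bash
python3 - <<'E'
from h import *
snap("scene","s47.png",(280,150,440,270),5);s,M=st(); print(tocar(s["position"]))
E
```

```text
t 45.55 pos [0.6537 0.1265 0.1077] yaw(toolx) -0.0605 zaxis [ 0.027 -0.013 -1.   ] w 0.0378 F [-0.7  0.2  2.4]
[ 0.14969573 -0.1086178   0.10770418]
```

View pics/s47.png

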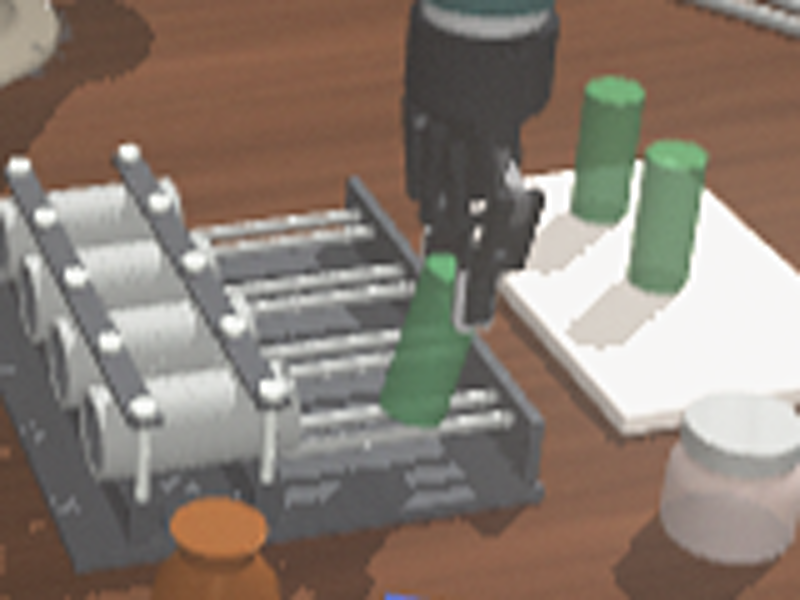

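Call:
{"fn": "drive_tool", "kwargs": {"steps": [[0,4,0,0,-0.114],[0,8,0,0,-0.114],[0,12,0,0,-0.114],[0,16,0,0,-0.114],[0,18,0,0,-0.114]]}}

```text
clock: 46.05
position: [0.6522, 0.1079, 0.1072]
ee_rot: [0.006, 0.999, -0.031, 0.013]
contact_force: [0.2, 0.2, -1.6]
width: 0.0381
```

```bash
python3 - <<'E'
from h import *
snap("scene","s48.png",(280,150,440,270),5);s,M=st(); print(tocar(s["position"]))
E
```

```text
t 46.10 pos [0.6522 0.1078 0.1073] yaw(toolx) -0.0611 zaxis [ 0.026 -0.014 -1.   ] w 0.0378 F [-0.3  0.2 -2.6]
[ 0.1308915  -0.10822232  0.10728703]
```

View pics/s48.png

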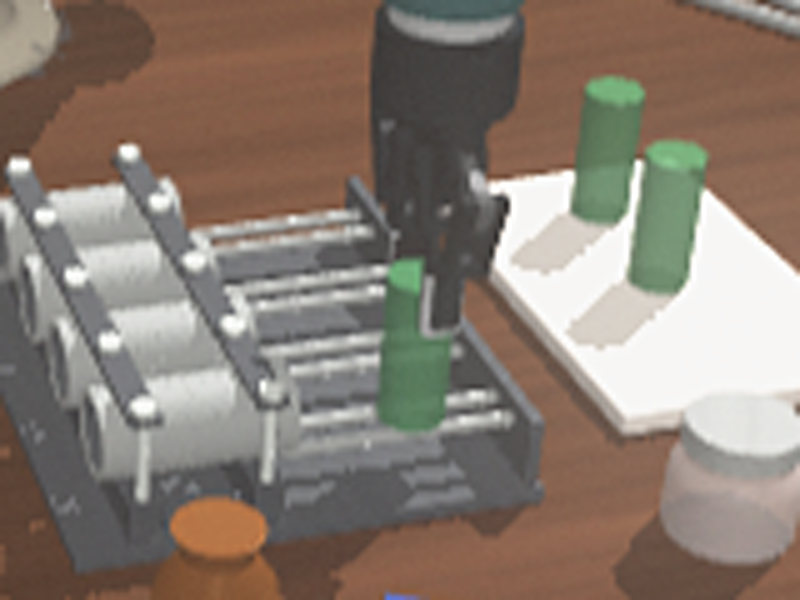

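Call:
{"fn": "drive_tool", "kwargs": {"steps": [[0,0,0,0,-1],[0,0,0,0,-1],[0,0,-10,0,-1],[0,0,-25,0,-1],[0,0,-30,0,-1]], "squeeze": 35}}

```text
clock: 46.6
position: [0.6521, 0.1084, 0.1389]
ee_rot: [0.006, 0.999, -0.03, 0.014]
contact_force: [0.0, -0.3, -2.6]
width: 0.0368
```

```bash
python3 - <<'E'
from h import *
snap("scene","s49.png",(280,130,440,250),5);s,M=st(); print(shift(M,[.605,.33,.14],s["position"]))
E
```

```text
t 46.65 pos [0.6523 0.1084 0.1393] yaw(toolx) -0.0608 zaxis [ 0.029 -0.013 -0.999] w 0.0374 F [-0.1  0.2 -2.7]
[ -60.6 -218.2   -5. ]
```

View pics/s49.png

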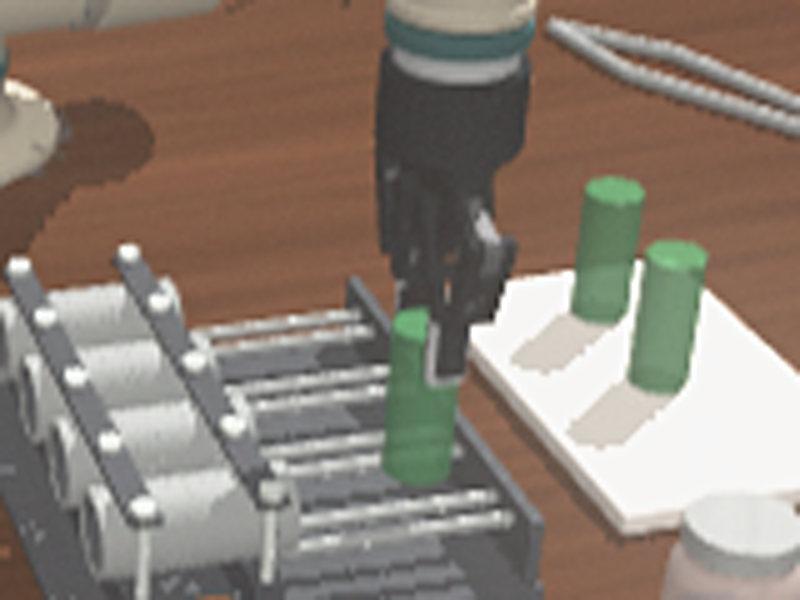

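Call:
{"fn": "drive_tool", "kwargs": {"steps": [[0,-40,-5,0,-1],[-15,-85,-5,0,-1],[-32,-130,-5,0,-1],[-50,-175,-5,0,-1],[-58,-216,-5,0,-1]]}}

```text
clock: 47.15
position: [0.6051, 0.3296, 0.1394]
ee_rot: [0.006, 0.999, -0.03, 0.013]
contact_force: [1.1, -0.0, -2.1]
width: 0.0368
```

Call:
{"fn": "drive_tool", "kwargs": {"steps": [[0,0,0,0,-1],[0,0,15,0,-1],[0,0,30,0,-1],[0,0,44,0,-1],[0,0,52,0,-1]]}}

```text
clock: 47.65
position: [0.6057, 0.328, 0.0855]
ee_rot: [0.007, 0.999, -0.03, 0.012]
contact_force: [-0.8, -0.2, -2.6]
width: 0.037
```

```bash
python3 - <<'E'
from h import *
snap("scene","s50.png",(320,90,480,230),4.2);s,M=st()
E
```

```text
t 47.70 pos [0.6053 0.3278 0.0845] yaw(toolx) -0.0605 zaxis [ 0.022 -0.016 -1.   ] w 0.0370 F [ 0.2  0.  -3.7]
```

View pics/s50.png

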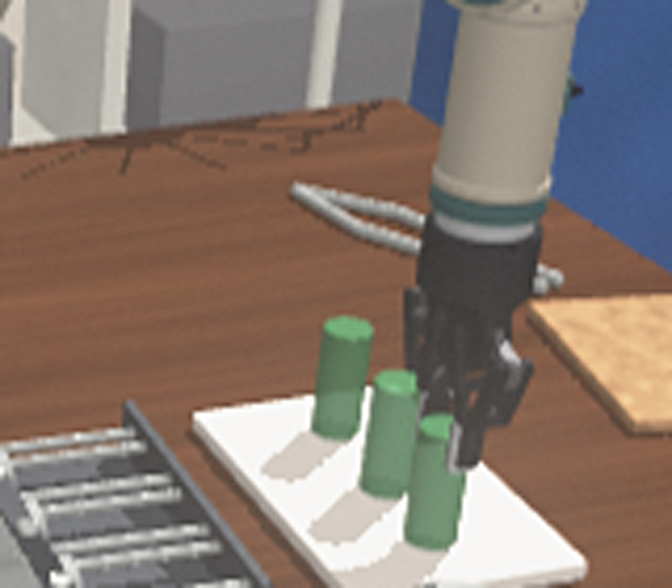

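Call:
{"fn": "drive_tool", "kwargs": {"steps": [[0,0,1,0,-1],[0,0,3,0,-1],[0,0,3,0,-1]]}}

```text
clock: 48.0
position: [0.6057, 0.3277, 0.0818]
ee_rot: [0.007, 0.999, -0.03, 0.012]
contact_force: [-0.7, -1.0, -2.4]
width: 0.037
```

Call:
{"fn": "drive_tool", "kwargs": {"steps": [[0,0,1,0,-1],[0,0,2,0,-1],[0,0,2,0,-1]]}}

```text
clock: 48.3
position: [0.6061, 0.3278, 0.0805]
ee_rot: [0.007, 0.999, -0.03, 0.012]
contact_force: [-0.3, -1.2, -0.7]
width: 0.0368
```

Call:
{"fn": "drive_tool", "kwargs": {"steps": [[0,0,1,0,-1],[0,0,2,0,-1],[0,0,2,0,-1]]}}

```text
clock: 48.6
position: [0.6063, 0.328, 0.0803]
ee_rot: [0.007, 0.999, -0.03, 0.013]
contact_force: [-2.2, -0.9, 6.0]
width: 0.037
```

Call:
{"fn": "drive_tool", "kwargs": {"steps": [[0,0,0,0,-1],[0,0,0,0,-0.114],[0,0,0,0,-0.114],[0,0,0,0,-0.1],[0,0,0,0,-0.1]]}}

```text
clock: 49.1
position: [0.6067, 0.328, 0.0804]
ee_rot: [0.007, 0.999, -0.03, 0.013]
contact_force: [0.3, -0.4, -0.5]
width: 0.0383
```

Call:
{"fn": "drive_tool", "kwargs": {"steps": [[0,0,0,0,-0.05],[0,0,0,0,0.05],[0,0,0,0,0.2],[0,0,0,0,0.35],[0,0,0,0,0.35]]}}

```text
clock: 49.6
position: [0.6066, 0.328, 0.0804]
ee_rot: [0.007, 0.999, -0.03, 0.013]
contact_force: [-0.1, -0.6, 0.6]
width: 0.0576
```

Call:
{"fn": "drive_tool", "kwargs": {"steps": [[0,0,-10,0,0.35],[0,0,-30,0,0.35],[0,0,-60,0,0.35],[0,0,-100,0,0.35],[0,0,-120,0,0.35]]}}

```text
clock: 50.1
position: [0.6049, 0.3305, 0.2051]
ee_rot: [0.005, 0.999, -0.03, 0.016]
contact_force: [-0.7, 0.5, 1.3]
width: 0.0575
```

```bash
python3 - <<'E'
from h import *
s,M=st();snap("scene","s51.png",(240,90,480,290),3.2);snap("side","d51.png"); snap("scene","s51r.png",(60,160,300,320),3.3)
E
```

```text
t 50.10 pos [0.6049 0.3305 0.2051] yaw(toolx) -0.0606 zaxis [ 0.032 -0.012 -0.999] w 0.0575 F [-0.7  0.5  1.3]
```

View pics/s51.png

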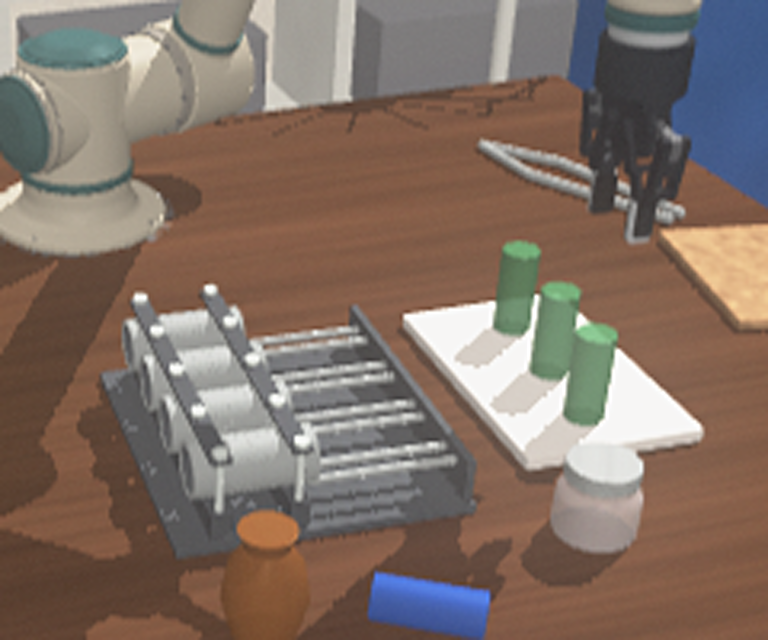

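View pics/s51r.png

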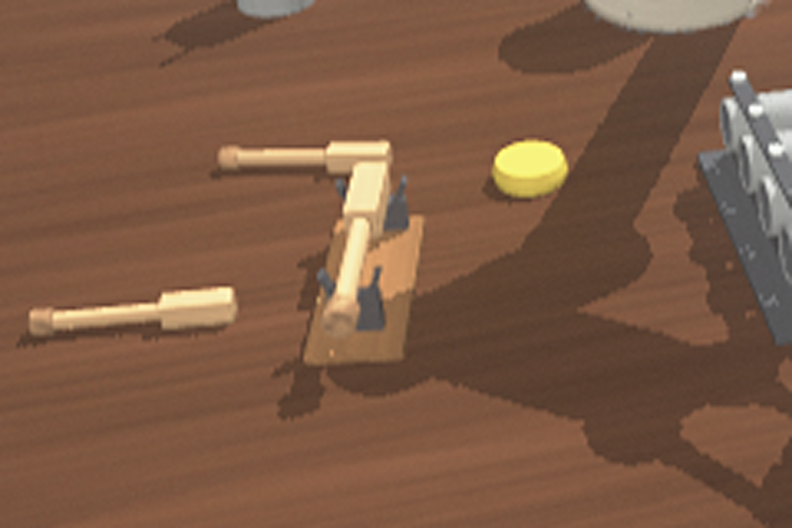

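View pics/d51.png

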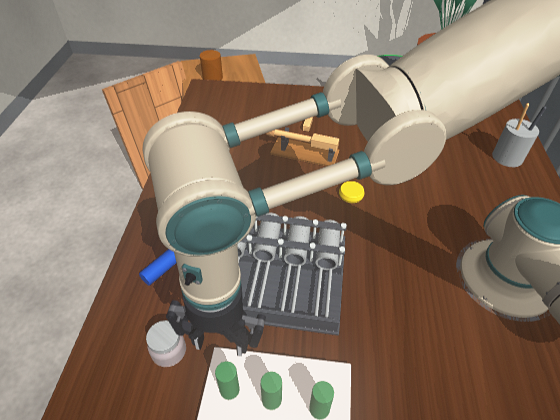

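```bash
python3 - <<'E'
from h import *
a=cv2.imread("pics/scene0.png"); b=manip.get_image("scene")
crop=lambda i:cv2.resize(i[190:280,130:210],None,fx=5,fy=5,interpolation=cv2.INTER_CUBIC)
cv2.imwrite("pics/cmp.png",np.hstack([crop(a),crop(b)]))
E
```

```text
(no output)
```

View pics/cmp.png

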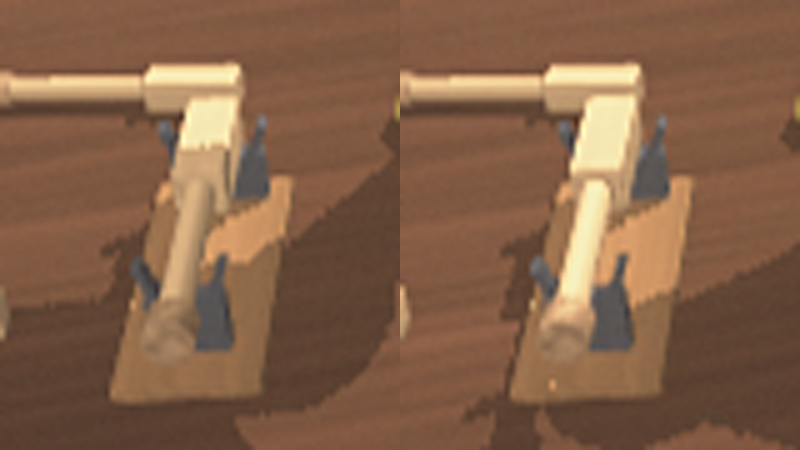

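```bash
python3 - <<'E'
from h import *
s,M=st()
for n in ("vase","frit_jar","wax"):
    for d in manip.masks_of("scene",n)[:1]: print(n,np.round(d["location"]),round(d["conf"],2))
print(manip.sign_off())
E
```

```text
t 50.30 pos [0.6034 0.3297 0.2009] yaw(toolx) -0.0606 zaxis [ 0.027 -0.014 -1.   ] w 0.0578 F [ 0.1  0.4 -0.2]
vase [324. 271.] 0.81
wax [222. 210.] 0.68
the job is handed in; nothing more can be done
None
```

I pushed all three bars out of their pipes with the wooden rod and stood them upright on the kiln shelf. The rod is back in its rest, and I handed the job in at about 50 s. Pipe 4 was empty, so there were only three bars.

- **Bars:** The last pictures show all three standing clear of the gripper. They are at about (0.435, 0.333), (0.525, 0.336) and (0.607, 0.328) m, all well inside the shelf's edges. I loosened the grip on each bar so it swung down to vertical. Bar 1 stopped about 20° short, and I brought it upright by drawing its foot along the rails before carrying it over.
- **Rod:** It lies in both forks within about one pixel of where it lay at the start, comparing the first and last scene pictures. I saw no sign of it being knocked aside.
- **Vase and wax:** The final detections are within 1 to 3 pixels of where they were at the start.
- **Jar:** The detector did not report it in the last check. In the pictures it stands where it did.
- **One disagreement:** Viewed from close up, the bars' sideways position differed by 2 to 5 mm from the first estimate. I corrected this before gripping.

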